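# Clamp the glued mudflap

## Task

The mudflap standing in the wooden block is freshly glued and needs clamping. First clear the table: stand the glue tin upright on the round cork mat, and put every loose bicycle part that is there (tyre lever, pump nozzle, freewheel, handlebar stem) inside the grey tray with nothing sticking out over its rim. Then squeeze each of the two sprung clips open and let it bite on the flap, one on the yellow patch at its left edge and one on the yellow patch at its right edge (either clip on either side), and leave everything else where it is.

Things in the scene. Friction and masses are not known exactly. Their poses are not given: they have to be found in the camera images.
- jig: fixed wooden block 85 x 100 x 24 mm with a flat mudflap upright in it (black plastic glued to aluminium, 8 mm thick together, 140 mm wide along y, top 100 mm above the table; overhangs the block 20 mm at each end, there from 12 mm above the table). Origin under the middle of the block, z up, x across the flap's thickness, y along the flap
- left_edge (a point): centre of the yellow patch at the flap's left (+y) upright edge, at mid thickness, 13 mm in from the edge and 55 mm above the table; patch 26 mm wide, 34 mm high, on both faces. Axes as the block
- right_edge (a point): the same at the right (-y) upright edge
- clip1: orange sprung clip like a big clothes peg, lying flat, 22 mm high, 115 mm long. Origin on the pivot at the underside; x to the jaws (tips 52 mm ahead), z up. Handles behind splay 0.38 rad each side: 58 mm over their outsides 40 mm behind the pivot (squeeze there, across y), 70 mm at the ends. About 16 N squeezes them parallel to a stop, 23 mm over their outsides; the jaws then gape 34 mm
- clip1_jaw (a point): point midway between the orange clip's jaw pads, 44 mm ahead of the pivot, 11 mm above the underside (pads 16 mm long, 20 mm high)
- clip1_arm_a (a joint): turn of each handle of the orange clip: 0 rad shut, about 0.08 rad biting on the flap, 0.38 rad squeezed fully open
- clip2: green sprung clip, otherwise the same as the orange one
- clip2_jaw (a point): as clip1_jaw, for the green clip
- clip2_arm_a (a joint): as clip1_arm_a, for the green clip
- glue_tin: upright round tin, white with a green band, 56 mm diameter, 60 mm high, 250 g. Origin at the centre of its underside, z up
- mat: fixed round cork mat, 100 mm diameter, 4 mm thick. Origin at the centre of its underside on the table
- tray: fixed open grey metal tray, 260 mm (x) by 220 mm (y), 50 mm high, walls and floor 5 mm. Origin under the middle of its floor
- lever: steel tyre lever, a flat bar 130 mm long (x), 16 mm wide, 9 mm thick, 120 g, one end turned up slightly. Origin at the middle of its underside. May be absent
- lever_end1 (a point): straight end of the tyre lever, 63 mm from the origin to -x
- lever_end2 (a point): turned-up end of the tyre lever, 65 mm from the origin to +x
- nozzle: blue plastic pump nozzle 100 mm long (x), body 28 mm wide and 26 mm high (32 mm with the black lever on top) from 21 mm behind to 45 mm ahead of the origin, a thin tube behind to -x, 70 g. Origin under the middle of its length. May be absent
- freewheel: rusted iron freewheel lying flat, 62 mm diameter over the sprocket (teeth at 6 to 15 mm height, 66 mm over them), hub 22 mm high, 250 g. Origin at the centre of its underside. May be absent
- stem: chrome handlebar stem lying down: tube 25 mm diameter along x from 70 mm behind to 25 mm ahead of the origin, then a crosswise clamp 33 mm in diameter and 44 mm wide (y); 250 g. Origin at table height below its centre of mass. May be absent
- spanner: steel spanner 150 mm long, a bystander
- jar: glass jar 56 mm wide, 85 mm high, red lid, a bystander
- patch_box: cardboard box 60 x 110 x 32 mm, a bystander
- oil: yellow oil bottle 150 mm high, a bystander
- driver: screwdriver, a bystander

How it is judged:
On the way, in this order (a step that is already met when the one before it is completed fails the run):
1. the glue tin stands on the cork mat and all loose bicycle parts are in the tray (horizontal distance between glue_tin and mat below 0.025 m and angle between glue_tin's own z axis and vertical below 0.1 rad and z of glue_tin in the frame of mat below 0.008 m and x of lever_end1 in the frame of tray between -0.13 and 0.13 m and y of lever_end1 in the frame of tray between -0.11 and 0.11 m and z of each of lever_end1, lever_end2, stem, nozzle, freewheel in the frame of tray below 0.055 m and x of lever_end2 in the frame of tray between -0.13 and 0.13 m and y of lever_end2 in the frame of tray between -0.11 and 0.11 m and x of stem in the frame of tray between -0.11 and 0.11 m and y of stem in the frame of tray between -0.09 and 0.09 m and x of nozzle in the frame of tray between -0.11 and 0.11 m and y of nozzle in the frame of tray between -0.09 and 0.09 m and x of freewheel in the frame of tray between -0.11 and 0.11 m and y of freewheel in the frame of tray between -0.09 and 0.09 m), for 0.2 s.
2. one clip bites on each edge of the flap ((((distance between clip1_jaw and left_edge below 0.018 m and value of joint clip1_arm_a above 0.04 rad and contact force between clip1 and jig above 3 N) and (distance between clip2_jaw and right_edge below 0.018 m and value of joint clip2_arm_a above 0.04 rad and contact force between clip2 and jig above 3 N)) or ((distance between clip1_jaw and right_edge below 0.018 m and value of joint clip1_arm_a above 0.04 rad and contact force between clip1 and jig above 3 N) and (distance between clip2_jaw and left_edge below 0.018 m and value of joint clip2_arm_a above 0.04 rad and contact force between clip2 and jig above 3 N)))), for 0.2 s.
At the end, for the whole second after the job is handed in: Tin upright (0.1 rad) on the mat, within 25 mm of its centre; every part present inside the tray, within the walls, at most 5 mm above the rim; one clip biting (over 3 N) on each edge of the flap, jaw point within 18 mm of the yellow patch's centre; all released and at rest (all of step 1 and (((distance between clip1_jaw and left_edge below 0.018 m and value of joint clip1_arm_a above 0.04 rad and contact force between clip1 and jig above 3 N) and (distance between clip2_jaw and right_edge below 0.018 m and value of joint clip2_arm_a above 0.04 rad and contact force between clip2 and jig above 3 N)) or ((distance between clip1_jaw and right_edge below 0.018 m and value of joint clip1_arm_a above 0.04 rad and contact force between clip1 and jig above 3 N) and (distance between clip2_jaw and left_edge below 0.018 m and value of joint clip2_arm_a above 0.04 rad and contact force between clip2 and jig above 3 N))) and linear speed of each of clip1, clip2, glue_tin, lever, stem, nozzle, freewheel below 0.03 m/s); the robot touches nothing.
It fails at once if the spanner is moved more than 4 cm (distance of spanner from where it was at the start of the episode above 0.04 m).
It fails at once if the jar is moved more than 4 cm (distance of jar from where it was at the start of the episode above 0.04 m).
It fails at once if the patch_box is moved more than 4 cm (distance of patch_box from where it was at the start of the episode above 0.04 m).
It fails at once if the oil is moved more than 4 cm (distance of oil from where it was at the start of the episode above 0.04 m).
It fails at once if the driver is moved more than 4 cm (distance of driver from where it was at the start of the episode above 0.04 m).
Of lever, nozzle, freewheel, stem only 2 to 4 are there at a start; the rules pass over those that are not, and their reading is None.
At some moment in a run one of lever, nozzle, freewheel, stem, glue_tin may be knocked a few centimetres aside while the robot is not near it.
It also fails if it takes over 210 s, if anything falls off the work surface, if the arm or the gripper's body presses on something with over 40 N, if the wrist force passes 120 N, or if a joint passes its speed limit or range.

## Robot

A 6-joint arm with a two-finger parallel gripper is mounted at the origin on the work surface. World frame = base frame: x ahead of the robot, y to its left, z up, the work surface at z = 0. Lengths are in m, angles in rad, forces in N, time in s.
With the tool pointing down it reaches from about 0.25 to 0.775 m from the base axis. Payload 4 kg.
Tool frame: the origin (TCP) lies midway between the tips of the shut fingers; the grasp point (between the pads) lies 19 mm behind it; z points along the fingers, y is the line along which they close (so a half turn about z gives the same grasp; the last joint's range is limited). The gripper opens to 94 mm and grips with 3 to 60 N. Pads are 16 mm wide; open, the fingers measure 119 mm over their backs; the gripper's body (75 mm by 177 mm) begins 78 mm behind the grasp point.
Start: joints at [-1.45, 0.087, 1.371, -0, 1.684, -0.103], TCP at [0.122, -0.536, 0.206] pointing down, gripper open.
Joint ranges: [-3.1, 3.1], [-0.76, 2.03], [0.27, 2.55], [-1.08, 4.22], [0.17, 2.65], [-2.57, 2.57]. Speed limits (rad/s): [2.79, 2.79, 3.14, 3.14, 3.14, 3.14].

## Interface

Orientations are given as [roll, pitch, yaw] about the fixed x, y, z axes, in that order (R = Rz(yaw) Ry(pitch) Rx(roll)).
In Python, from bench import robot gives the robot as it stands. The module is installed in compiled form; this text tells all that it offers.
- The arm moves only by the tool arm_command, never from a script. Its argument "targets" is a list of rows, each a list of 4 numbers: the shift along the world's x, y, z as a fraction of full scale, then the turn about the world's z as a fraction of full scale. A call has 1 to 8 rows; each row is the pose to reach, as a shift and turn from the pose commanded when the call began; what a row does not reach only later rows make up. Full scale, the value 1, is 0.5 m for a shift and 120 degrees for a turn. A row lasts 1/12 s, in which the tool goes at most 41.7 mm and 7.16 degrees, less where a joint would pass 70% of its speed; a pose out of reach is approached as far as the arm can. A call with a number of a shift or a turn outside -1 to 1 is refused whole. A call with a gripper value outside its range is refused whole. "claw" is the closure, from 0 (fully open) to 1 (shut), set as the call begins (left out, the last holds). The fingers move at their own pace and stop on an object; the grip force is fixed at half the most. Time passes only in rows, so rows that repeat a pose let the fingers close. It gives the time, the measured TCP pose, the force, the opening and the grip force at its end, in the units of the state.
- robot.get_obs(): the state, without advancing time (a new reading comes with each control period).
- robot.snapshot(name): name is "scene" or "top" or "wrist"; returns the picture (420x560x3 uint8, red, green, blue); there is no depth.
- robot.camera_info(name): a dict with "vfov" (degrees; the focal length in pixels is half the picture's height over the tangent of half this angle, whatever the lens; pixels are square), "cx", "cy" (the principal point, pixels), "extrinsics" (4x4, takes a point from camera to world coordinates); the wrist camera has in their place "T_tool_cam" (4x4, takes a point from camera to tool coordinates, whose origin is the TCP and whose axes are the flange's). Camera axes: x right, y up, looking along -z (the intrinsics and any distortion apply to the point x, -y, -z); pixel columns grow to the right and rows downward; lengths in m; the calibration is good to about 2 mm. The wrist camera is an equidistant fisheye: a pixel r from the principal point sees the ray r / f radians off the axis. A picture is of the moment at which its call begins: read the wrist's pose just before it. camera_info takes no time and is no camera call.
- robot.close_job(): hands the job in; it is judged then, once.
The state is a dict: "time": time; "joint_positions": joint angles; "qvel": joint speeds; "joint_torque": joint torques, N m; "tool_pos": TCP position; "ee_rot": TCP orientation; "wrist_force": force on the tool from outside, world axes, zero at the start; "wrist_torque": the same for the moment, N m; "width": finger opening in m; "finger_force": force on a finger pad.
Only numpy, scipy, OpenCV 4.12 (cv2) and the standard library are available. Lean on these libraries where they do the work, as an engineer would, in place of code of your own. Each camera call takes 0.05 s, during which the arm holds its last target. There are 200 camera calls.

## Working session

There is one attempt and no reset: what is moved stays moved. The work goes in short steps, Python scripts to look and compute and a tool call to move; the robot and the scene stay as the last step left them, time stands still between calls to the robot, and variables do not carry over. Pictures are saved under pics/ and viewed, at most 14 in all, crops included, and the job is handed in when it is done.

Besides the shell and the picture viewer there is one more tool, called as a command line: name --pt "numbers of a row" for each row, then --argument value for the rest. arm_command: Moves the arm, as the interface text tells. Shift numbers are shares of 0.5 m and turn numbers shares of 120 degrees, none past 1 either way. Its arguments: {"type":"object","properties":{"targets":{"type":"array"},"claw":{"type":"number"}},"required":["targets"]}

```bash
mkdir -p pics; cat > h.py <<'E'
import numpy as np, cv2
from bench import robot
from scipy.spatial.transform import Rotation as R
def snap(n,f):
    o=robot.get_obs(); im=robot.snapshot(n); cv2.imwrite('pics/'+f+'.png',cv2.cvtColor(im,cv2.COLOR_RGB2BGR)); return im,o
def ray(n,u,v,o=None):
    c=robot.camera_info(n); f=210/np.tan(np.radians(c['vfov']/2)); x=(u-c['cx'])/f; y=(v-c['cy'])/f
    if n=='wrist':
        r=np.hypot(x,y); s=np.sin(r)/r if r>1e-9 else 1
        d=np.array([x*s,-y*s,-np.cos(r)])
        T=np.eye(4); T[:3,:3]=R.from_euler('xyz',o['ee_rot']).as_matrix(); T[:3,3]=o['tool_pos']; E=T@np.array(c['T_tool_cam'])
    else:
        d=np.array([x,-y,-1.]); E=np.array(c['extrinsics'])
    return E[:3,3],E[:3,:3]@d
def pt(n,u,v,z,o=None):
    p,d=ray(n,u,v,o); return p+d*(z-p[2])/d[2]
E
python3 - <<'E'
from h import *
print(robot.get_obs())
for n in ['top','scene','wrist']:
    im,o=snap(n,n+'0'); print(n,robot.camera_info(n))
E
```

```text
{'time': 0.0, 'joint_positions': array([-1.45008408e+00,  8.79656056e-02,  1.37224661e+00, -1.94226713e-05,
        1.68356796e+00, -1.03103887e-01]), 'qvel': array([-1.12355542e-03,  1.64615901e-04, -8.18574254e-05,  2.30610478e-04,
        1.21305667e-05, -1.16838320e-03]), 'joint_torque': array([-1.14592076e-04, -3.40188718e+01, -3.02425969e+01,  7.17670494e-02,
        3.31917917e-02, -1.84435607e-04]), 'tool_pos': array([ 0.12199524, -0.53574686,  0.20430224]), 'ee_rot': array([-3.13941476e+00, -2.05941401e-04,  2.23813742e-01]), 'wrist_force': array([ 0.17250396,  0.45916231, -1.30436226]), 'wrist_torque': array([-0.02398921,  0.01278702,  0.03673091]), 'finger_force': 0.0, 'width': 0.0942220197046906}
top {'vfov': 46.53301565600495, 'cx': 289.2149453842948, 'cy': 218.10956739825434, 'extrinsics': array([[ 0.03665123,  0.97920298, -0.19954503,  0.33071165],
       [-0.99930906,  0.03714563, -0.00126686, -0.01784225],
       [ 0.00617171,  0.19945359,  0.97988784,  1.23589944],
       [ 0.        ,  0.        ,  0.        ,  1.        ]])}
scene {'vfov': 53.33129039986042, 'cx': 289.4715598427171, 'cy': 209.01169225075517, 'extrinsics': array([[ 0.66130773, -0.60536263,  0.44295391,  1.10763782],
       [ 0.7501057 ,  0.53079214, -0.3944631 , -0.50402943],
       [ 0.00367677,  0.59312375,  0.80510291,  1.08361047],
       [ 0.        ,  0.        ,  0.        ,  1.        ]])}
wrist {'vfov': 65.70646984690485, 'cx': 280.7779722942074, 'cy': 213.687614227979, 'T_tool_cam': array([[-3.73931730e-04,  9.67866910e-01,  2.51462731e-01,
         7.26261334e-02],
       [ 9.99999879e-01,  2.81611939e-04,  4.03116627e-04,
        -3.87521917e-04],
       [ 3.19348337e-04,  2.51462851e-01, -9.67866898e-01,
        -1.78049443e-01],
       [ 0.00000000e+00,  0.00000000e+00,  0.00000000e+00,
         1.00000000e+00]])}
```

View pics/top0.png

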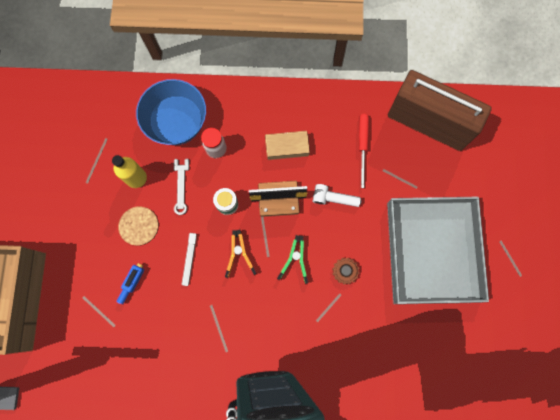

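View pics/scene0.png

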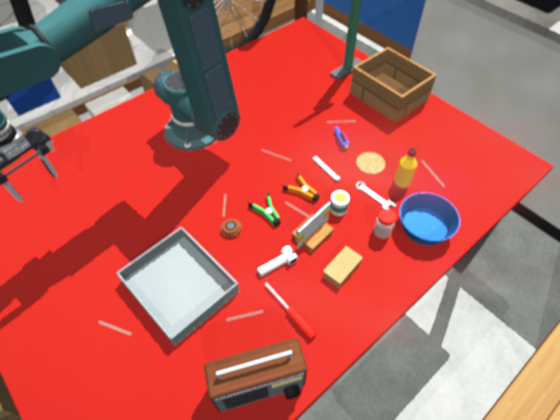

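Top view (up = +x, left = +y): tin (225,200), mat (138,226), tray (437,250), orange clip pivot (237,250), green (296,256), with both sets of jaws pointing up. Freewheel is at (346,270), stem (335,195), lever (189,259) and nozzle (130,283), so all four parts are present. The scene view agrees.

```bash
python3 - <<'E'
from h import *
im=cv2.cvtColor(cv2.imread('pics/top0.png'),cv2.COLOR_BGR2RGB); 
h=cv2.cvtColor(im,cv2.COLOR_RGB2HSV); H,S,V=[h[...,i].astype(int) for i in range(3)]
red=((H<5)|(H>172))&(S>150)
m=(~red).astype(np.uint8)
n,l,st,c=cv2.connectedComponentsWithStats(m)
for i in range(1,n):
    x,y,w,hh,a=st[i]
    if 40<a<15000 and y>90 and y<310:
        cn=cv2.findContours((l==i).astype(np.uint8),0,1)[0][0]; r=cv2.minAreaRect(cn); b=cv2.boxPoints(r)
        z=0.01
        print(c[i].round(0),a,'ctr',pt('top',*r[0],z)[:2].round(3),'box',[tuple(pt('top',*p,z)[:2].round(3)) for p in b])
cv2.imwrite('pics/crop1.png',cv2.resize(cv2.imread('pics/top0.png')[160:310,110:380],None,fx=2.9,fy=2.9,interpolation=cv2.INTER_CUBIC))
E
```

```text
[287. 145.] 1125 ctr [ 0.778 -0.003] box [(np.float64(0.806), np.float64(0.059)), (np.float64(0.822), np.float64(-0.056)), (np.float64(0.75), np.float64(-0.065)), (np.float64(0.734), np.float64(0.049))]
[216. 149.] 270 ctr [0.76  0.186] box [(np.float64(0.773), np.float64(0.223)), (np.float64(0.796), np.float64(0.168)), (np.float64(0.748), np.float64(0.148)), (np.float64(0.725), np.float64(0.203))]
[ 96. 160.] 153 ctr [0.715 0.495] box [(np.float64(0.656), np.float64(0.517)), (np.float64(0.779), np.float64(0.479)), (np.float64(0.776), np.float64(0.472)), (np.float64(0.653), np.float64(0.51))]
[363. 169.] 156 ctr [ 0.719 -0.204] box [(np.float64(0.771), np.float64(-0.199)), (np.float64(0.771), np.float64(-0.209)), (np.float64(0.668), np.float64(-0.21)), (np.float64(0.667), np.float64(-0.2))]
[129. 171.] 811 ctr [0.69  0.408] box [(np.float64(0.704), np.float64(0.47)), (np.float64(0.752), np.float64(0.431)), (np.float64(0.676), np.float64(0.347)), (np.float64(0.629), np.float64(0.387))]
[180. 185.] 582 ctr [0.653 0.267] box [(np.float64(0.73), np.float64(0.294)), (np.float64(0.731), np
[... 2615 characters left out ...]
 np.float64(0.369)), (np.float64(0.442), np.float64(0.337)), (np.float64(0.342), np.float64(0.381))]
[328. 308.] 122 ctr [ 0.359 -0.12 ] box [(np.float64(0.328), np.float64(-0.088)), (np.float64(0.396), np.float64(-0.146)), (np.float64(0.39), np.float64(-0.152)), (np.float64(0.322), np.float64(-0.095))]
[ 98. 311.] 151 ctr [0.329 0.444] box [(np.float64(0.36), np.float64(0.49)), (np.float64(0.367), np.float64(0.485)), (np.float64(0.298), np.float64(0.399)), (np.float64(0.292), np.float64(0.404))]
[219. 328.] 169 ctr [0.299 0.147] box [(np.float64(0.353), np.float64(0.174)), (np.float64(0.356), np.float64(0.166)), (np.float64(0.246), np.float64(0.119)), (np.float64(0.243), np.float64(0.127))]
```

View pics/crop1.png

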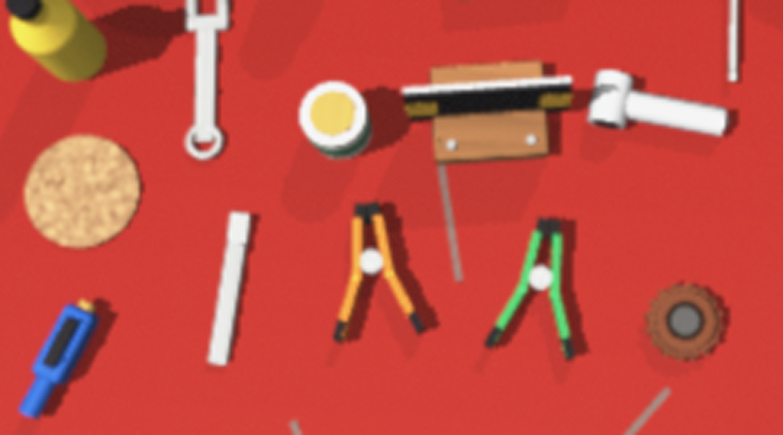

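The crop shows the same items with their orientations (flap at crop (405–570,90), clip pivots at (371,262) and (540,277)). Next I refine positions at the right heights.

```bash
cat >> h.py <<'E'
def comps(im,z=0.01,xr=(.3,.8),yr=(-.55,.55)):
    h=cv2.cvtColor(im,cv2.COLOR_RGB2HSV); H,S=h[...,0].astype(int),h[...,1]
    m=(~(((H<5)|(H>172))&(S>150))).astype(np.uint8); n,l,st,c=cv2.connectedComponentsWithStats(m)
    for i in range(1,n):
        if not 200<st[i][4]<15000: continue
        r=cv2.minAreaRect(cv2.findContours((l==i).astype(np.uint8),0,1)[0][0]); p=pt('top',*r[0],z)
        if not(xr[0]<p[0]<xr[1] and yr[0]<p[1]<yr[1]): continue
        b=[pt('top',*q,z)[:2] for q in cv2.boxPoints(r)]; e=[b[1]-b[0],b[2]-b[1]]; L=max(e,key=np.linalg.norm)
        print(np.round(r[0]),'ctr',p[:2].round(3),'len/wid',sorted(np.linalg.norm(e,axis=1).round(3)),'dir',round(float(np.arctan2(L[1],L[0])),3),'col',cv2.mean(im,(l==i).astype(np.uint8))[:3])
def cen(im,lo,hi,box,z,name=''):
    x0,y0,x1,y1=box; h=cv2.cvtColor(im,cv2.COLOR_RGB2HSV)[y0:y1,x0:x1]; m=cv2.inRange(h,lo,hi); n,l,st,c=cv2.connectedComponentsWithStats(m)
    out=[]
    for i in range(1,n):
        if st[i][4]>=8: q=c[i]+[x0,y0]; out.append((st[i][4],q.round(1),pt('top',*q,z)[:2].round(3)))
    print(name,out); return m
E
python3 - <<'E'
from h import *
im=cv2.cvtColor(cv2.imread('pics/top0.png'),cv2.COLOR_BGR2RGB)
cen(im,(15,60,120),(35,255,255),(210,185,240,215),.06,'tinlid')
cen(im,(15,90,40),(32,255,255),(245,185,265,205),.055,'ypL')
cen(im,(15,90,40),(32,255,255),(290,180,312,202),.055,'ypR')
cen(im,(0,0,170),(179,60,255),(245,180,312,200),.1,'flaptop')
cen(im,(0,0,180),(179,60,255),(228,240,247,262),.022,'pivO')
cen(im,(0,0,180),(179,60,255),(287,245,305,268),.022,'pivG')
for n,b in(('O',(220,225,262,285)),('G',(272,228,318,292))): cen(im,(0,0,0),(179,255,70),b,.012,'dark'+n)
cen(im,(0,0,60),(179,90,200),(332,258,360,285),.022,'fwhub')
cen(im,(22,120,60),(35,255,255),(100,150,150,195),.02,'oil')
cen(im,(0,0,0),(179,255,60),(105,145,130,175),.15,'oilcap')
# tray inner/outer
for u,v in((390,199),(478,197),(488,301),(396,304)): print('tray rim',pt('top',u,v,.05)[:2].round(3))
E
```

```text
tinlid [(np.int32(187), array([224.2, 198.6]), array([0.613, 0.146]))]
ypL [(np.int32(62), array([255.3, 197.1]), array([0.621, 0.07 ]))]
ypR [(np.int32(64), array([300.5, 194.2]), array([ 0.633, -0.042]))]
flaptop [(np.int32(130), array([278. , 188.8]), array([0.633, 0.013]))]
pivO [(np.int32(49), array([237.6, 249.6]), array([0.493, 0.11 ]))]
pivG [(np.int32(52), array([295.8, 255.4]), array([ 0.484, -0.036]))]
darkO [(np.int32(28), array([236.4, 232.7]), array([0.537, 0.117])), (np.int32(8), array([253.5, 271. ]), array([0.442, 0.068]))]
darkG [(np.int32(32), array([298.9, 238.2]), array([ 0.529, -0.043])), (np.int32(10), array([279.4, 276.2]), array([0.431, 0.003])), (np.int32(9), array([305.6, 279.3]), array([ 0.426, -0.063]))]
fwhub [(np.int32(106), array([345.7, 270. ]), array([ 0.452, -0.161]))]
oil [(np.int32(572), array([130.3, 172.8]), array([0.682, 0.399]))]
oilcap [(np.int32(83), array([118. , 160.7]), array([0.673, 0.385]))]
tray rim [ 0.631 -0.266]
tray rim [ 0.644 -0.487]
tray rim [ 0.387 -0.501]
tray rim [ 0.372 -0.28 ]
```

arm_command --pt "0.33 0.375 0 0.32" --pt "0.33 0.375 0 0.32" --pt "0.33 0.375 0 0.32" --pt "0.33 0.375 0 0.32" --pt "0.33 0.375 0 0.32" --pt "0.33 0.375 0 0.32" --pt "0.33 0.375 0 0.32" --pt "0.33 0.375 0 0.32" --claw 0

```text
time: 0.82
tool_pos: [0.2882, -0.3473, 0.2055]
ee_rot: [3.141, 0.0, 0.898]
wrist_force: [-0.5, -0.6, -0.7]
width: 0.0938
finger_force: 0.0
```

arm_command --pt "0.33 0.375 -0.16 0.32" --pt "0.33 0.375 -0.16 0.32" --pt "0.33 0.375 -0.16 0.32" --pt "0.33 0.375 -0.16 0.32" --pt "0.33 0.375 -0.16 0.32" --pt "0.33 0.375 -0.16 0.32" --pt "0.33 0.375 -0.16 0.32" --pt "0.33 0.375 -0.16 0.32"

```text
time: 1.48
tool_pos: [0.4521, -0.1602, 0.1235]
ee_rot: [-3.138, -0.002, 1.566]
wrist_force: [-0.7, -0.1, 0.0]
width: 0.0941
finger_force: 0.0
```

```bash
python3 - <<'E'
from h import *
im,o=snap('wrist','w1')
print(o['tool_pos'])
h=cv2.cvtColor(im,cv2.COLOR_RGB2HSV); m=cv2.inRange(h,(0,0,50),(179,110,220))
n,l,st,c=cv2.connectedComponentsWithStats(m)
for i in range(1,n):
    if st[i][4]>150: print(st[i][4],c[i].round(),pt('wrist',*c[i],.022,o).round(3))
E
```

```text
[ 0.45209784 -0.16022809  0.12352191]
334 [345.   2.] [0.509 0.032 0.022]
155 [258.  29.] [0.432 0.004 0.022]
1661 [544.  77.] [ 0.738 -0.008  0.022]
302 [369.  80.] [ 0.528 -0.04   0.022]
177 [249. 101.] [ 0.425 -0.06   0.022]
703 [460. 174.] [ 0.624 -0.121  0.022]
551 [186. 169.] [ 0.367 -0.118  0.022]
946 [281. 213.] [ 0.451 -0.159  0.022]
23302 [289. 333.] [ 0.459 -0.286  0.022]
3453 [ 47. 313.] [ 0.156 -0.287  0.022]
3690 [514. 314.] [ 0.742 -0.29   0.022]
4390 [ 63. 402.] [ 0.113 -0.459  0.022]
4025 [500. 402.] [ 0.788 -0.46   0.022]
```

View pics/w1.png

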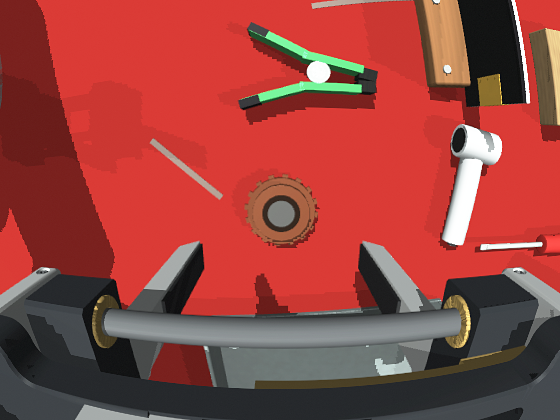

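Wrist view: hub at (281,213) gives (0.451,-0.159), which agrees with the top view. Fingers are centred on it, so I descend and grip.

arm_command --pt "0 0 -0.12 0" --pt "0 0 -0.2 0" --pt "0 0 -0.24 0" --pt "0 0 -0.24 0" --pt "0 0 -0.24 0"

```text
time: 1.95
tool_pos: [0.4507, -0.1637, 0.0051]
ee_rot: [-3.14, 0.0, 1.56]
wrist_force: [0.2, -0.6, -0.6]
width: 0.0939
finger_force: 0.0
```

arm_command --pt "0 0 0 0" --pt "0 0 0 0" --pt "0 0 0 0" --pt "0 0 0 0" --pt "0 0 0 0" --pt "0 0 0 0" --claw 1

```text
time: 2.45
tool_pos: [0.4521, -0.1616, 0.006]
ee_rot: [3.141, 0.001, 1.564]
wrist_force: [-0.1, -0.1, 2.5]
width: 0.0613
finger_force: 30.0
```

arm_command --pt "0 0 0.08 0" --pt "0 0 0.16 0" --pt "0 0 0.24 0" --pt "0 0 0.24 0"

```text
time: 2.78
tool_pos: [0.4567, -0.1633, 0.1345]
ee_rot: [3.127, 0.007, 1.565]
wrist_force: [1.1, -0.6, -0.9]
width: 0.0611
finger_force: 30.0
```

arm_command --pt "0.23 -0.44 0 0.026" --pt "0.23 -0.44 0 0.026" --pt "0.23 -0.44 0 0.026" --pt "0.23 -0.44 0 0.026" --pt "0.23 -0.44 0 0.026" --pt "0.23 -0.44 0 0.026" --pt "0.23 -0.44 0 0.026" --pt "0.23 -0.44 0 0.026"

```text
time: 3.45
tool_pos: [0.5664, -0.3823, 0.1209]
ee_rot: [-3.137, -0.004, 1.617]
wrist_force: [-0.3, 0.5, -3.7]
width: 0.0611
finger_force: 30.0
```

arm_command --pt "0 0 -0.08 0" --pt "0 0 -0.15 0" --pt "0 0 -0.2 0" --pt "0 0 -0.225 0" --pt "0 0 -0.225 0" --pt "0 0 -0.225 0"

```text
time: 3.95
tool_pos: [0.567, -0.3802, 0.0134]
ee_rot: [3.141, -0.0, 1.62]
wrist_force: [0.4, -0.0, -1.5]
width: 0.061
finger_force: 30.0
```

arm_command --pt "0 0 0 0" --pt "0 0 0 0" --pt "0 0 0 0" --pt "0 0 0 0" --claw 0.15

```text
time: 4.28
tool_pos: [0.5679, -0.3819, 0.0148]
ee_rot: [3.139, 0.002, 1.619]
wrist_force: [0.0, 0.4, 0.4]
width: 0.0795
finger_force: 0.0
```

arm_command --pt "0 0 0.08 0" --pt "0 0 0.16 0" --pt "0 0 0.24 0" --pt "0 0 0.24 0" --pt "0 0 0.24 0"

```text
time: 4.7
tool_pos: [0.5691, -0.383, 0.1388]
ee_rot: [3.134, 0.007, 1.619]
wrist_force: [0.3, -0.9, -0.1]
width: 0.0801
finger_force: 0.0
```

arm_command --pt "0.136 0.49 0 -0.124" --pt "0.136 0.49 0 -0.124" --pt "0.136 0.49 0 -0.124" --pt "0.136 0.49 0 -0.124" --pt "0.136 0.49 0 -0.124" --pt "0.136 0.49 0 -0.124" --pt "0.136 0.49 0 -0.124" --pt "0.136 0.49 0 -0.124" --claw 0.2

```text
time: 5.37
tool_pos: [0.6348, -0.1331, 0.1312]
ee_rot: [-3.139, -0.0, 1.364]
wrist_force: [0.5, -0.5, -0.6]
width: 0.0754
finger_force: 0.0
```

```bash
python3 - <<'E'
from h import *
im,o=snap('wrist','w2')
print(o['tool_pos'],o['ee_rot'])
h=cv2.cvtColor(im,cv2.COLOR_RGB2HSV); m=cv2.inRange(h,(0,0,130),(179,60,255))
n,l,st,c=cv2.connectedComponentsWithStats(m)
for i in range(1,n):
    if st[i][4]>300:
        r=cv2.minAreaRect(cv2.findContours((l==i).astype(np.uint8),0,1)[0][0]); b=[pt('wrist',*q,.016,o)[:2].round(3).tolist() for q in cv2.boxPoints(r)]
        print(st[i][4],np.round(r[0]),pt('wrist',*r[0],.016,o).round(3),b)
E
```

```text
[ 0.63482018 -0.13309696  0.1312011 ] [-3.13873857e+00 -4.73923544e-04  1.36375186e+00]
936 [243.  61.] [0.63  0.009 0.016] [[0.62, 0.075], [0.627, 0.076], [0.64, -0.05], [0.633, -0.051]]
464 [145.  57.] [0.539 0.041 0.016] [[0.489, 0.036], [0.583, 0.054], [0.585, 0.048], [0.492, 0.029]]
3948 [286. 209.] [ 0.639 -0.132  0.016] [[0.625, -0.071], [0.67, -0.078], [0.654, -0.199], [0.604, -0.192]]
2940 [528. 245.] [ 0.918 -0.235  0.016] [[0.869, -0.134], [0.972, -0.149], [1.009, -0.386], [0.878, -0.334]]
938 [187. 272.] [ 0.528 -0.176  0.016] [[0.482, -0.201], [0.556, -0.14], [0.568, -0.154], [0.495, -0.217]]
1732 [383. 276.] [ 0.723 -0.223  0.016] [[0.678, -0.251], [0.69, -0.177], [0.767, -0.197], [0.762, -0.278]]
532 [ 24. 284.] [ 0.282 -0.16   0.016] [[0.192, -0.176], [0.346, -0.135], [0.351, -0.147], [0.198, -0.19]]
4148 [282. 333.] [ 0.608 -0.267  0.016] [[0.442, -0.228], [0.776, -0.298], [0.776, -0.332], [0.428, -0.259]]
557 [222. 367.] [ 0.527 -0.305  0.016] [[0.466, -0.3], [0.584, -0.293], [0.582, -0.312], [0.461, -0.321]]
706 [130. 412.] [ 0.355 -0.384  0.016] [[0.247, -0.377], [0.453, -0.368], [0.44, -0.398], [0.22, -0.414]]
```

arm_command --pt "0.006 -0.01 -0.1 0.024" --pt "0.006 -0.01 -0.18 0.024" --pt "0.006 -0.01 -0.24 0.024" --pt "0.006 -0.01 -0.25 0.024" --pt "0.006 -0.01 -0.25 0.024" --pt "0.006 -0.01 -0.25 0.024"

```text
time: 5.92
tool_pos: [0.6376, -0.1429, 0.0081]
ee_rot: [-3.141, 0.0, 1.407]
wrist_force: [-0.1, 0.5, 0.1]
width: 0.0752
finger_force: 0.0
```

arm_command --pt "0 0 0 0" --pt "0 0 0 0" --pt "0 0 0 0" --pt "0 0 0 0" --pt "0 0 0 0" --pt "0 0 0 0" --pt "0 0 0 0" --claw 1

```text
time: 6.5
tool_pos: [0.6381, -0.1412, 0.0081]
ee_rot: [3.141, 0.0, 1.409]
wrist_force: [-0.5, -0.0, 0.6]
width: 0.0324
finger_force: 0.0
```

arm_command --pt "0 0 0.08 0" --pt "0 0 0.16 0" --pt "0 0 0.24 0" --pt "0 0 0.25 0" --pt "0 0 0.25 0"

```text
time: 6.92
tool_pos: [0.6406, -0.142, 0.1385]
ee_rot: [3.132, 0.001, 1.409]
wrist_force: [-0.5, 0.2, -0.0]
width: 0.0008
finger_force: 0.0
```

arm_command --pt "-0.18 -0.31 0 -0.323" --pt "-0.18 -0.31 0 -0.323" --pt "-0.18 -0.31 0 -0.323" --pt "-0.18 -0.31 0 -0.323" --pt "-0.18 -0.31 0 -0.323" --pt "-0.18 -0.31 0 -0.323" --pt "-0.18 -0.31 0 -0.323"

```text
time: 7.5
tool_pos: [0.5462, -0.2969, 0.1303]
ee_rot: [-3.137, 0.001, 0.729]
wrist_force: [-0.5, -0.0, -0.8]
width: 0.0005
finger_force: 0.0
```

arm_command --pt "-0.18 -0.31 0 -0.323" --pt "-0.18 -0.31 0 -0.323" --pt "-0.18 -0.31 0 -0.323" --pt "-0.18 -0.31 0 -0.323" --pt "-0.18 -0.31 0 -0.323" --pt "-0.18 -0.31 0 -0.323" --pt "-0.18 -0.31 0 -0.323"

```text
time: 8.08
tool_pos: [0.4572, -0.4513, 0.1308]
ee_rot: [-3.139, 0.002, 0.056]
wrist_force: [0.5, 0.6, -1.0]
width: 0.0006
finger_force: 0.0
```

```bash
python3 - <<'E'
from h import *
im,o=snap('wrist','w3')
print(o['tool_pos'],o['ee_rot'],o['width'])
E
```

```text
[ 0.45715129 -0.45126637  0.13082722] [-3.13880670e+00  1.88941571e-03  5.57696352e-02] 0.0005616375967090588
```

View pics/w3.png

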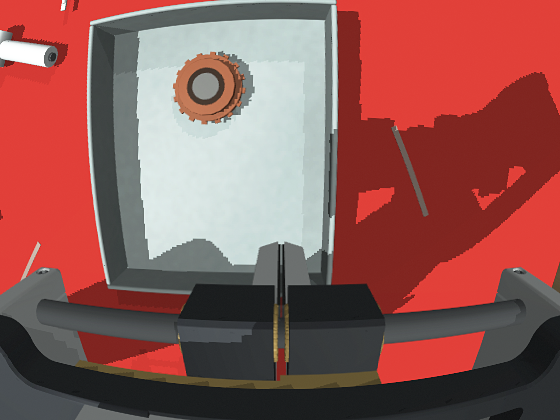

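The fingers had not finished closing when I lifted. The stem is still at its place, and the freewheel sits in the tray at (207,87). I'll go back and give it more closing time.

arm_command --pt "0.18 0.31 0 0.323" --pt "0.18 0.31 0 0.323" --pt "0.18 0.31 0 0.323" --pt "0.18 0.31 0 0.323" --pt "0.18 0.31 0 0.323" --pt "0.18 0.31 0 0.323" --pt "0.18 0.31 0 0.323" --claw 0.4

```text
time: 8.72
tool_pos: [0.5491, -0.2931, 0.1322]
ee_rot: [-3.14, 0.0, 0.741]
wrist_force: [-0.2, 0.1, 0.1]
width: 0.0436
finger_force: 0.0
```

arm_command --pt "0.18 0.31 0 0.323" --pt "0.18 0.31 0 0.323" --pt "0.18 0.31 0 0.323" --pt "0.18 0.31 0 0.323" --pt "0.18 0.31 0 0.323" --pt "0.18 0.31 0 0.323" --pt "0.18 0.31 0 0.323"

```text
time: 9.3
tool_pos: [0.6383, -0.1395, 0.1322]
ee_rot: [-3.14, -0.0, 1.413]
wrist_force: [-0.2, -0.4, -0.9]
width: 0.0563
finger_force: 0.0
```

arm_command --pt "0 0.006 -0.1 0" --pt "0 0.006 -0.18 0" --pt "0 0.006 -0.24 0" --pt "0 0.006 -0.25 0" --pt "0 0.006 -0.25 0"

```text
time: 9.72
tool_pos: [0.6358, -0.1383, 0.0054]
ee_rot: [-3.136, -0.001, 1.407]
wrist_force: [0.3, -0.1, 1.7]
width: 0.0568
finger_force: 0.0
```

arm_command --pt "0 0 0 0" --pt "0 0 0 0" --pt "0 0 0 0" --pt "0 0 0 0" --pt "0 0 0 0" --pt "0 0 0 0" --pt "0 0 0 0" --pt "0 0 0 0" --claw 1

```text
time: 10.38
tool_pos: [0.6383, -0.1385, 0.0094]
ee_rot: [3.14, 0.001, 1.409]
wrist_force: [-2.1, -1.1, 6.5]
width: 0.0242
finger_force: 30.0
```

arm_command --pt "0 0 0.08 0" --pt "0 0 0.16 0" --pt "0 0 0.24 0" --pt "0 0 0.25 0" --pt "0 0 0.25 0"

```text
time: 10.8
tool_pos: [0.6406, -0.1388, 0.1371]
ee_rot: [3.133, 0.001, 1.409]
wrist_force: [-0.5, 0.2, -3.5]
width: 0.0242
finger_force: 30.0
```

arm_command --pt "-0.18 -0.31 0 -0.323" --pt "-0.18 -0.31 0 -0.323" --pt "-0.18 -0.31 0 -0.323" --pt "-0.18 -0.31 0 -0.323" --pt "-0.18 -0.31 0 -0.323" --pt "-0.18 -0.31 0 -0.323" --pt "-0.18 -0.31 0 -0.323"

```text
time: 11.38
tool_pos: [0.5458, -0.2936, 0.1287]
ee_rot: [-3.135, 0.001, 0.729]
wrist_force: [0.6, -0.3, -3.1]
width: 0.0239
finger_force: 30.0
```

arm_command --pt "-0.18 -0.31 0 -0.323" --pt "-0.18 -0.31 0 -0.323" --pt "-0.18 -0.31 0 -0.323" --pt "-0.18 -0.31 0 -0.323" --pt "-0.18 -0.31 0 -0.323" --pt "-0.18 -0.31 0 -0.323" --pt "-0.18 -0.31 0 -0.323"

```text
time: 11.97
tool_pos: [0.457, -0.448, 0.1297]
ee_rot: [-3.138, 0.003, 0.056]
wrist_force: [0.3, 0.2, -2.8]
width: 0.0243
finger_force: 30.0
```

```bash
python3 - <<'E'
from h import *
im,o=snap('wrist','w4')
print(o['tool_pos'],o['ee_rot'],o['width'])
E
```

```text
[ 0.45700443 -0.44795781  0.12973158] [-3.13752656e+00  2.54379551e-03  5.57026239e-02] 0.024266845308769203
```

View pics/w4.png

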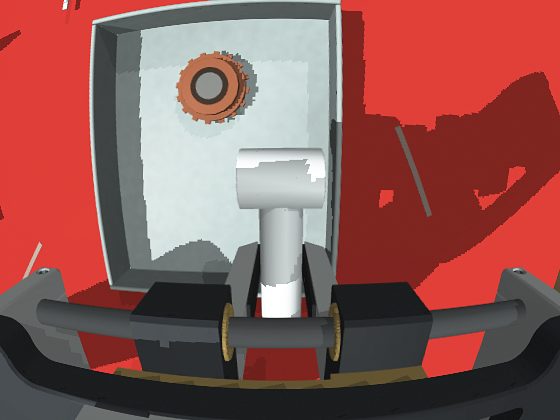

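Stem is held over the tray (clamp at (282,180)). I'll place it, then go to the lever.

arm_command --pt "0 0 -0.08 0" --pt "0 0 -0.15 0" --pt "0 0 -0.2 0" --pt "0 0 -0.225 0" --pt "0 0 -0.225 0" --pt "0 0 -0.225 0"

```text
time: 12.52
tool_pos: [0.4587, -0.4476, 0.0203]
ee_rot: [-3.141, 0.0, 0.059]
wrist_force: [1.0, -0.6, -3.1]
width: 0.0243
finger_force: 30.0
```

arm_command --pt "0 0 0 0" --pt "0 0 0 0" --pt "0 0 0 0" --pt "0 0 0 0" --pt "0 0 0 0" --claw 0.45

```text
time: 12.93
tool_pos: [0.4586, -0.449, 0.022]
ee_rot: [3.139, -0.002, 0.056]
wrist_force: [1.2, 0.2, 0.8]
width: 0.051
finger_force: 0.0
```

arm_command --pt "0 0 0.08 0" --pt "0 0 0.16 0" --pt "0 0 0.22 0" --pt "0 0 0.225 0"

```text
time: 13.27
tool_pos: [0.4608, -0.4515, 0.1425]
ee_rot: [3.129, -0.009, 0.056]
wrist_force: [-0.0, -0.4, 1.1]
width: 0.0519
finger_force: 0.0
```

arm_command --pt "0.018 0.453 0 -0.058" --pt "0.018 0.453 0 -0.058" --pt "0.018 0.453 0 -0.058" --pt "0.018 0.453 0 -0.058" --pt "0.018 0.453 0 -0.058" --pt "0.018 0.453 0 -0.058"

```text
time: 13.77
tool_pos: [0.4666, -0.2173, 0.1328]
ee_rot: [-3.139, 0.0, -0.062]
wrist_force: [0.2, -0.7, 0.7]
width: 0.0513
finger_force: 0.0
```

arm_command --pt "0 0.453 0 0" --pt "0 0.453 0 0" --pt "0 0.453 0 0" --pt "0 0.453 0 0" --pt "0 0.453 0 0" --pt "0 0.453 0 0"

```text
time: 14.27
tool_pos: [0.4662, 0.0089, 0.1329]
ee_rot: [-3.14, -0.0, -0.062]
wrist_force: [-0.2, -0.8, 0.8]
width: 0.0516
finger_force: 0.0
```

arm_command --pt "0 0.453 0 0" --pt "0 0.453 0 0" --pt "0 0.453 0 0" --pt "0 0.453 0 0" --pt "0 0.453 0 0" --pt "0 0.453 0 0" --pt "0 0.453 0 0"

```text
time: 14.85
tool_pos: [0.4663, 0.2349, 0.1325]
ee_rot: [-3.14, 0.001, -0.06]
wrist_force: [-0.5, 0.0, 0.5]
width: 0.0521
finger_force: 0.0
```

```bash
python3 - <<'E'
from h import *
im,o=snap('wrist','w5')
print(o['tool_pos'],o['ee_rot'],o['width'])
h=cv2.cvtColor(im,cv2.COLOR_RGB2HSV); m=cv2.inRange(h,(0,0,130),(179,60,255))
n,l,st,c=cv2.connectedComponentsWithStats(m)
for i in range(1,n):
    if st[i][4]>600:
        r=cv2.minAreaRect(cv2.findContours((l==i).astype(np.uint8),0,1)[0][0]); b=[pt('wrist',*q,.009,o)[:2].round(3).tolist() for q in cv2.boxPoints(r)]
        print(st[i][4],np.round(r[0]),pt('wrist',*r[0],.009,o).round(3),b)
im,o=snap('top','t5'); comps(im)
E
```

```text
[0.46626199 0.23487176 0.1325261 ] [-3.14036731e+00  6.68793508e-04 -5.97180505e-02] 0.052085969811394954
1686 [237.  44.] [0.624 0.266 0.009] [[0.673, 0.28], [0.669, 0.249], [0.58, 0.254], [0.582, 0.284]]
1897 [376.  40.] [0.624 0.135 0.009] [[0.62, 0.182], [0.675, 0.136], [0.631, 0.085], [0.577, 0.134]]
2217 [281. 203.] [0.47  0.235 0.009] [[0.403, 0.249], [0.533, 0.239], [0.532, 0.222], [0.402, 0.23]]
[287. 145.] ctr [ 0.778 -0.003] len/wid [np.float64(0.072), np.float64(0.116)] dir -1.43 col (214.23779946761314, 173.84205856255545, 122.10913930789708)
[215. 148.] ctr [0.76  0.186] len/wid [np.float64(0.052), np.float64(0.06)] dir -1.174 col (146.42962962962963, 109.88148148148149, 107.14814814814815)
[128. 171.] ctr [0.69  0.408] len/wid [np.float64(0.062), np.float64(0.113)] dir -2.31 col (157.25, 130.08004926108376, 55.12315270935961)
[181. 186.] ctr [0.653 0.267] len/wid [np.float64(0.042), np.float64(0.153)] dir -3.064 col (215.16610169491526, 193.9050847457627, 190.9271186440678)
[284. 213.] ctr [ 0.593 -0.003] len/wid [np.float64(0.154), np.float64(0.192)] dir -2.831 col (153.07056101792944, 113.52400231347599, 86.106998264893)
[226. 201.] ctr [0.62  0.149] len/wid [np.float64(0.062), np.float64(0.073)] dir -2.323 col (214.1236559139785, 198.82974910394265, 163.54659498207886)
[438. 250.] ctr [ 0.512 -0.395] len/wid [np.float64(0.252), np.float64(0.28)] dir -3.126 col (166.66374470599823, 167.55362946912243, 165.18467448044913)
[238. 253.] ctr [0.486 0.111] len/wid [np.float64(0.077), np.float64(0.117)] dir -2.976 col (172.2952380952381, 109.2247619047619, 66.25714285714285)
[295. 258.] ctr [ 0.478 -0.035] len/wid [np.float64(0.077), np.float64(0.117)] dir -0.106 col (93.27307692307693, 104.02884615384616, 71.73846153846154)
```

arm_command --pt "0.002 0 -0.08 0" --pt "0.002 0 -0.16 0" --pt "0.002 0 -0.22 0" --pt "0.002 0 -0.25 0" --pt "0.002 0 -0.257 0" --pt "0.002 0 -0.257 0"

```text
time: 15.45
tool_pos: [0.4675, 0.2293, 0.0035]
ee_rot: [3.14, 0.002, -0.067]
wrist_force: [0.6, -0.1, 0.8]
width: 0.0518
finger_force: 0.0
```

arm_command --pt "0 0 0 0" --pt "0 0 0 0" --pt "0 0 0 0" --pt "0 0 0 0" --pt "0 0 0 0" --pt "0 0 0 0" --pt "0 0 0 0" --pt "0 0 0 0" --claw 1

```text
time: 16.12
tool_pos: [0.4686, 0.2317, 0.0053]
ee_rot: [-3.141, -0.001, -0.065]
wrist_force: [-0.2, 0.4, 2.5]
width: 0.0148
finger_force: 29.9
```

arm_command --pt "0 0 0.04 0" --pt "0 0 0.12 0" --pt "0 0 0.2 0" --pt "0 0 0.25 0" --pt "0 0 0.25 0"

```text
time: 16.53
tool_pos: [0.4717, 0.2324, 0.1363]
ee_rot: [-3.137, -0.011, -0.065]
wrist_force: [0.7, 0.5, -0.3]
width: 0.0153
finger_force: 29.9
```

arm_command --pt "0.018 -0.37 0 0.055" --pt "0.018 -0.37 0 0.055" --pt "0.018 -0.37 0 0.055" --pt "0.018 -0.37 0 0.055" --pt "0.018 -0.37 0 0.055" --pt "0.018 -0.37 0 0.055"

```text
time: 17.03
tool_pos: [0.4759, 0.0421, 0.1272]
ee_rot: [3.139, 0.004, 0.044]
wrist_force: [0.9, 0.0, -1.7]
width: 0.0149
finger_force: 29.9
```

arm_command --pt "0 -0.37 0 0" --pt "0 -0.37 0 0" --pt "0 -0.37 0 0" --pt "0 -0.37 0 0" --pt "0 -0.37 0 0" --pt "0 -0.37 0 0"

```text
time: 17.53
tool_pos: [0.4761, -0.1416, 0.1274]
ee_rot: [3.141, 0.003, 0.045]
wrist_force: [0.1, 0.3, -1.4]
width: 0.0153
finger_force: 29.9
```

arm_command --pt "0 -0.37 0 0" --pt "0 -0.37 0 0" --pt "0 -0.37 0 0" --pt "0 -0.37 0 0" --pt "0 -0.37 0 0" --pt "0 -0.37 0 0"

```text
time: 18.03
tool_pos: [0.4766, -0.3258, 0.1273]
ee_rot: [-3.141, 0.002, 0.047]
wrist_force: [-0.7, 0.7, -1.3]
width: 0.0151
finger_force: 29.9
```

arm_command --pt "0 0.006 -0.08 0" --pt "0 0.006 -0.15 0" --pt "0 0.006 -0.2 0" --pt "0 0.006 -0.225 0" --pt "0 0.006 -0.225 0" --pt "0 0.006 -0.225 0"

```text
time: 18.53
tool_pos: [0.4775, -0.3193, 0.0169]
ee_rot: [-3.141, 0.001, 0.051]
wrist_force: [-0.6, -0.2, -1.1]
width: 0.0155
finger_force: 30.0
```

arm_command --pt "0 0 0 0" --pt "0 0 0 0" --pt "0 0 0 0" --pt "0 0 0 0" --claw 0.62

```text
time: 18.87
tool_pos: [0.478, -0.3216, 0.0189]
ee_rot: [3.139, -0.003, 0.05]
wrist_force: [-0.5, -0.6, 0.8]
width: 0.0346
finger_force: 0.0
```

arm_command --pt "0 0 0.08 0" --pt "0 0 0.16 0" --pt "0 0 0.22 0" --pt "0 0 0.225 0"

```text
time: 19.2
tool_pos: [0.4805, -0.3237, 0.1388]
ee_rot: [3.131, -0.012, 0.05]
wrist_force: [0.1, -0.7, -0.1]
width: 0.0357
finger_force: 0.0
```

arm_command --pt "-0.044 0.462 0 0.427" --pt "-0.044 0.462 0 0.427" --pt "-0.044 0.462 0 0.427" --pt "-0.044 0.462 0 0.427" --pt "-0.044 0.462 0 0.427" --pt "-0.044 0.462 0 0.427" --pt "-0.044 0.462 0 0.427" --pt "-0.044 0.462 0 0.427" --claw 0.3

```text
time: 19.87
tool_pos: [0.4548, -0.0884, 0.1297]
ee_rot: [3.141, -0.0, 0.95]
wrist_force: [-0.2, -0.3, -0.1]
width: 0.0659
finger_force: 0.0
```

arm_command --pt "-0.044 0.462 0 0.427" --pt "-0.044 0.462 0 0.427" --pt "-0.044 0.462 0 0.427" --pt "-0.044 0.462 0 0.427" --pt "-0.044 0.462 0 0.427" --pt "-0.044 0.462 0 0.427" --pt "-0.044 0.462 0 0.427" --pt "-0.044 0.462 0 0.427"

```text
time: 20.53
tool_pos: [0.4332, 0.1419, 0.1294]
ee_rot: [3.141, 0.0, 1.841]
wrist_force: [0.0, -0.1, 0.6]
width: 0.0657
finger_force: 0.0
```

arm_command --pt "-0.044 0.462 0 0.427" --pt "-0.044 0.462 0 0.427" --pt "-0.044 0.462 0 0.427" --pt "-0.044 0.462 0 0.427" --pt "-0.044 0.462 0 0.427" --pt "-0.044 0.462 0 0.427" --pt "-0.044 0.462 0 0.427" --pt "-0.044 0.462 0 0.427"

```text
time: 21.2
tool_pos: [0.4117, 0.3724, 0.1289]
ee_rot: [-3.141, 0.0, 2.732]
wrist_force: [0.3, -0.4, 0.2]
width: 0.0656
finger_force: 0.0
```

```bash
python3 - <<'E'
from h import *
im,o=snap('wrist','w6')
print(o['tool_pos'],o['ee_rot'],o['width'])
h=cv2.cvtColor(im,cv2.COLOR_RGB2HSV); m=cv2.inRange(h,(100,120,60),(130,255,255))
n,l,st,c=cv2.connectedComponentsWithStats(m)
for i in range(1,n):
    if st[i][4]>300:
        r=cv2.minAreaRect(cv2.findContours((l==i).astype(np.uint8),0,1)[0][0]); b=[pt('wrist',*q,.02,o)[:2].round(3).tolist() for q in cv2.boxPoints(r)]
        print(st[i][4],np.round(r[0]),pt('wrist',*r[0],.02,o).round(3),b)
im,o=snap('top','t6')
cv2.imwrite('pics/c6.png',np.hstack([cv2.resize(cv2.imread('pics/top0.png')[0:1,0:1],(1,400)),cv2.resize(cv2.imread('pics/t6.png')[180:320,380:500],(343,400)),cv2.resize(cv2.imread('pics/w6.png')[0:400],(440,400)) ]))
E
```

```text
[0.41170017 0.37237998 0.12892558] [-3.14070450e+00  7.21067878e-05  2.73205112e+00] 0.06557841845016328
2161 [279. 194.] [0.395 0.378 0.02 ] [[0.347, 0.385], [0.357, 0.409], [0.447, 0.371], [0.436, 0.345]]
```

View pics/c6.png

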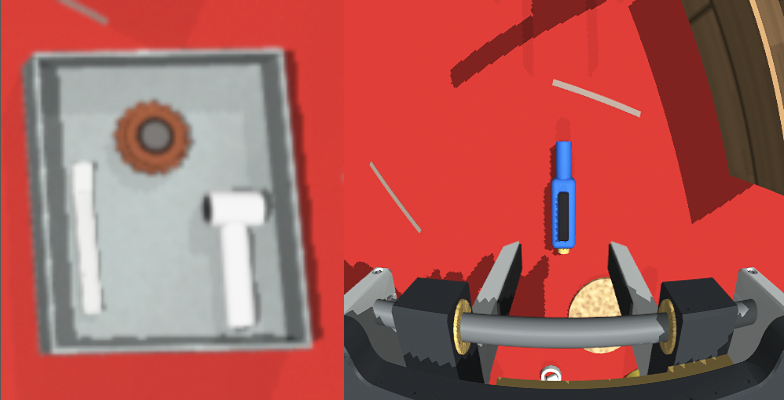

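Tray: freewheel, lever and stem are well inside. Nozzle is centred between the fingers ((563,215) in the composite).

arm_command --pt "0 0 -0.08 0" --pt "0 0 -0.16 0" --pt "0 0 -0.22 0" --pt "0 0 -0.24 0" --pt "0 0 -0.24 0"

```text
time: 21.72
tool_pos: [0.4095, 0.3693, 0.0062]
ee_rot: [-3.135, -0.003, 2.728]
wrist_force: [-0.5, 0.3, 0.4]
width: 0.0653
finger_force: 0.0
```

arm_command --pt "0 0 0 0" --pt "0 0 0 0" --pt "0 0 0 0" --pt "0 0 0 0" --pt "0 0 0 0" --pt "0 0 0 0" --pt "0 0 0 0" --pt "0 0 0 0" --claw 1

```text
time: 22.38
tool_pos: [0.4115, 0.3725, 0.0104]
ee_rot: [3.14, 0.001, 2.733]
wrist_force: [-0.5, -0.7, 3.8]
width: 0.0277
finger_force: 30.0
```

arm_command --pt "0 0 0.04 0" --pt "0 0 0.12 0" --pt "0 0 0.2 0" --pt "0 0 0.24 0" --pt "0 0 0.24 0"

```text
time: 22.8
tool_pos: [0.4139, 0.3744, 0.136]
ee_rot: [3.131, 0.006, 2.733]
wrist_force: [0.7, 0.5, -0.1]
width: 0.0278
finger_force: 30.0
```

arm_command --pt "0.035 -0.506 0 0.074" --pt "0.035 -0.506 0 0.074" --pt "0.035 -0.506 0 0.074" --pt "0.035 -0.506 0 0.074" --pt "0.035 -0.506 0 0.074" --pt "0.035 -0.506 0 0.074" --pt "0.035 -0.506 0 0.074"

```text
time: 23.38
tool_pos: [0.4276, 0.1135, 0.1274]
ee_rot: [-3.137, -0.002, 2.881]
wrist_force: [-0.4, -0.5, -0.6]
width: 0.0278
finger_force: 30.0
```

arm_command --pt "0.035 -0.506 0 0.074" --pt "0.035 -0.506 0 0.074" --pt "0.035 -0.506 0 0.074" --pt "0.035 -0.506 0 0.074" --pt "0.035 -0.506 0 0.074" --pt "0.035 -0.506 0 0.074" --pt "0.035 -0.506 0 0.074"

```text
time: 23.97
tool_pos: [0.4454, -0.1383, 0.1276]
ee_rot: [-3.14, -0.002, 3.038]
wrist_force: [0.7, 0.7, -0.2]
width: 0.0275
finger_force: 30.0
```

arm_command --pt "0.035 -0.506 0 0.074" --pt "0.035 -0.506 0 0.074" --pt "0.035 -0.506 0 0.074" --pt "0.035 -0.506 0 0.074" --pt "0.035 -0.506 0 0.074" --pt "0.035 -0.506 0 0.074" --pt "0.035 -0.506 0 0.074"

```text
time: 24.55
tool_pos: [0.4628, -0.3915, 0.1264]
ee_rot: [3.142, -0.003, -3.09]
wrist_force: [-0.2, 0.9, -0.6]
width: 0.0275
finger_force: 30.0
```

arm_command --pt "0 0.006 -0.08 0" --pt "0 0.006 -0.15 0" --pt "0 0.006 -0.2 0" --pt "0 0.006 -0.215 0" --pt "0 0.006 -0.215 0" --pt "0 0.006 -0.215 0"

```text
time: 25.05
tool_pos: [0.464, -0.3829, 0.0217]
ee_rot: [3.141, -0.0, -3.084]
wrist_force: [1.0, -1.0, -0.7]
width: 0.028
finger_force: 30.0
```

arm_command --pt "0 0 0 0" --pt "0 0 0 0" --pt "0 0 0 0" --pt "0 0 0 0" --claw 0.48

```text
time: 25.38
tool_pos: [0.4642, -0.3843, 0.0233]
ee_rot: [-3.14, 0.002, -3.085]
wrist_force: [-0.7, 0.3, 0.0]
width: 0.0485
finger_force: 0.0
```

arm_command --pt "0 0 0.08 0" --pt "0 0 0.16 0" --pt "0 0 0.24 0" --pt "0 0 0.3 0" --pt "0 0 0.3 0"

```text
time: 25.8
tool_pos: [0.4665, -0.3868, 0.1822]
ee_rot: [-3.129, 0.011, -3.085]
wrist_force: [0.9, 0.2, 0.6]
width: 0.0488
finger_force: 0.0
```

arm_command --pt "0.1 0.355 0 -0.258" --pt "0.1 0.355 0 -0.258" --pt "0.1 0.355 0 -0.258" --pt "0.1 0.355 0 -0.258" --pt "0.1 0.355 0 -0.258" --pt "0.1 0.355 0 -0.258" --claw 0

```text
time: 26.3
tool_pos: [0.5146, -0.2016, 0.1723]
ee_rot: [3.139, 0.0, 2.662]
wrist_force: [0.1, 0.9, -0.3]
width: 0.0857
finger_force: 0.0
```

arm_command --pt "0.1 0.355 0 -0.258" --pt "0.1 0.355 0 -0.258" --pt "0.1 0.355 0 -0.258" --pt "0.1 0.355 0 -0.258" --pt "0.1 0.355 0 -0.258" --pt "0.1 0.355 0 -0.258"

```text
time: 26.8
tool_pos: [0.5645, -0.0243, 0.1718]
ee_rot: [3.14, -0.002, 2.121]
wrist_force: [-0.4, -0.1, -0.3]
width: 0.0939
finger_force: 0.0
```

arm_command --pt "0.1 0.355 0 -0.258" --pt "0.1 0.355 0 -0.258" --pt "0.1 0.355 0 -0.258" --pt "0.1 0.355 0 -0.258" --pt "0.1 0.355 0 -0.258" --pt "0.1 0.355 0 -0.258" --pt "0.1 0.355 0 -0.258"

```text
time: 27.38
tool_pos: [0.6138, 0.1485, 0.1713]
ee_rot: [-3.141, 0.001, 1.58]
wrist_force: [-0.7, -0.6, 0.0]
width: 0.094
finger_force: 0.0
```

```bash
python3 - <<'E'
from h import *
im,o=snap('wrist','w7')
print(o['tool_pos'],o['ee_rot'],o['width'])
h=cv2.cvtColor(im,cv2.COLOR_RGB2HSV)
for nm,lo,hi,z in(('lid',(15,60,120),(35,255,255),.06),('pale',(0,0,130),(179,60,255),.1)):
    n,l,st,c=cv2.connectedComponentsWithStats(cv2.inRange(h,lo,hi))
    for i in range(1,n):
        if st[i][4]>300: print(nm,st[i][4],c[i].round(),pt('wrist',*c[i],z,o).round(3))
im,o=snap('top','t7')
cv2.imwrite('pics/c7.png',np.hstack([cv2.resize(cv2.imread('pics/t7.png')[180:320,380:500],(343,400)),cv2.resize(cv2.imread('pics/w7.png')[0:400],(440,400)) ]))
E
```

```text
[0.61380694 0.14853552 0.17129836] [-3.14088856e+00  1.27190830e-03  1.58010742e+00] 0.09399426370700663
lid 2849 [222.  17.] [0.559 0.329 0.06 ]
lid 4534 [550. 175.] [0.927 0.197 0.06 ]
lid 1422 [281. 212.] [0.613 0.148 0.06 ]
lid 465 [165. 221.] [0.502 0.138 0.06 ]
lid 406 [171. 247.] [0.505 0.111 0.06 ]
lid 425 [424. 285.] [0.767 0.069 0.06 ]
lid 373 [463. 325.] [0.833 0.01  0.06 ]
lid 677 [421. 369.] [ 0.79  -0.052  0.06 ]
pale 2378 [324.  86.] [0.645 0.257 0.1  ]
pale 865 [415. 161.] [0.722 0.202 0.1  ]
pale 1453 [281. 207.] [0.613 0.162 0.1  ]
pale 1331 [395. 276.] [0.715 0.101 0.1  ]
pale 922 [171. 268.] [0.518 0.107 0.1  ]
pale 549 [ 22. 286.] [0.323 0.07  0.1  ]
pale 1050 [536. 289.] [0.9   0.073 0.1  ]
pale 4523 [280. 332.] [0.614 0.044 0.1  ]
pale 708 [112. 415.] [ 0.398 -0.114  0.1  ]
```

View pics/c7.png

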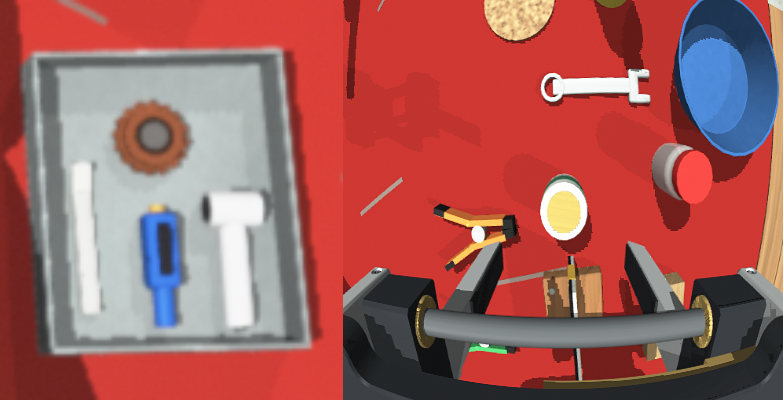

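arm_command --pt "0 0 -0.08 0" --pt "0 0 -0.16 0" --pt "0 0 -0.24 0" --pt "0 0 -0.295 0" --pt "0 0 -0.295 0" --pt "0 0 -0.295 0"

```text
time: 27.98
tool_pos: [0.6123, 0.1466, 0.0231]
ee_rot: [-3.138, 0.001, 1.575]
wrist_force: [-0.3, -0.3, 1.2]
width: 0.0942
finger_force: 0.0
```

arm_command --pt "0 0 0 0" --pt "0 0 0 0" --pt "0 0 0 0" --pt "0 0 0 0" --pt "0 0 0 0" --pt "0 0 0 0" --pt "0 0 0 0" --pt "0 0 0 0" --claw 1

```text
time: 28.65
tool_pos: [0.6138, 0.1488, 0.0252]
ee_rot: [3.141, -0.0, 1.577]
wrist_force: [-0.3, -0.6, 3.5]
width: 0.0559
finger_force: 30.0
```

arm_command --pt "0 0 0.04 0" --pt "0 0 0.12 0" --pt "0 0 0.18 0" --pt "0 0 0.2 0" --pt "0 0 0.2 0"

```text
time: 29.07
tool_pos: [0.6155, 0.1491, 0.1277]
ee_rot: [3.135, -0.001, 1.577]
wrist_force: [0.2, 0.5, -3.2]
width: 0.0554
finger_force: 30.0
```

arm_command --pt "-0.066 0.221 0 0.373" --pt "-0.066 0.221 0 0.373" --pt "-0.066 0.221 0 0.373" --pt "-0.066 0.221 0 0.373" --pt "-0.066 0.221 0 0.373" --pt "-0.066 0.221 0 0.373" --pt "-0.066 0.221 0 0.373"

```text
time: 29.65
tool_pos: [0.5784, 0.259, 0.1198]
ee_rot: [-3.135, -0.003, 2.364]
wrist_force: [-0.5, -0.5, -3.3]
width: 0.0557
finger_force: 30.0
```

arm_command --pt "-0.066 0.221 0 0.373" --pt "-0.066 0.221 0 0.373" --pt "-0.066 0.221 0 0.373" --pt "-0.066 0.221 0 0.373" --pt "-0.066 0.221 0 0.373" --pt "-0.066 0.221 0 0.373" --pt "-0.066 0.221 0 0.373" --pt "-0.066 0.221 0 0.373"

```text
time: 30.32
tool_pos: [0.5458, 0.3689, 0.1199]
ee_rot: [-3.138, -0.006, 3.14]
wrist_force: [0.1, 0.7, -3.5]
width: 0.0556
finger_force: 30.0
```

arm_command --pt "0.002 0 -0.06 0" --pt "0.002 0 -0.12 0" --pt "0.002 0 -0.16 0" --pt "0.002 0 -0.178 0" --pt "0.002 0 -0.178 0" --pt "0.002 0 -0.178 0"

```text
time: 30.82
tool_pos: [0.548, 0.3693, 0.034]
ee_rot: [-3.141, -0.002, 3.139]
wrist_force: [-0.6, -0.4, -2.2]
width: 0.0556
finger_force: 30.0
```

arm_command --pt "0 0 0 0" --pt "0 0 0 0" --pt "0 0 0 0" --pt "0 0 0 0" --pt "0 0 0 0" --pt "0 0 0 0" --claw 0

```text
time: 31.32
tool_pos: [0.5489, 0.3699, 0.0362]
ee_rot: [3.141, 0.001, 3.139]
wrist_force: [0.8, 0.1, -0.7]
width: 0.0913
finger_force: 0.0
```

arm_command --pt "0 0 0.04 0" --pt "0 0 0.12 0" --pt "0 0 0.18 0" --pt "0 0 0.2 0" --pt "0 0 0.2 0"

```text
time: 31.73
tool_pos: [0.5506, 0.3709, 0.1405]
ee_rot: [3.137, 0.008, 3.139]
wrist_force: [-0.4, -0.3, -0.1]
width: 0.094
finger_force: 0.0
```

arm_command --pt "-0.187 -0.531 0 0.081" --pt "-0.187 -0.531 0 0.081" --pt "-0.187 -0.531 0 0.081" --pt "-0.187 -0.531 0 0.081" --pt "-0.187 -0.531 0 0.081" --pt "-0.187 -0.531 0 0.081" --pt "-0.187 -0.531 0 0.081" --pt "-0.187 -0.531 0 0.081"

```text
time: 32.4
tool_pos: [0.452, 0.0997, 0.1329]
ee_rot: [-3.14, -0.005, -2.98]
wrist_force: [0.5, 0.4, -0.7]
width: 0.0939
finger_force: 0.0
```

```bash
python3 - <<'E'
from h import *
im,o=snap('wrist','w8')
print(o['tool_pos'],o['ee_rot'],o['width'])
h=cv2.cvtColor(im,cv2.COLOR_RGB2HSV)
for nm,lo,hi,z in(('or',(8,150,120),(24,255,255),.012),('dark',(0,0,0),(179,255,70),.012),('white',(0,0,180),(179,60,255),.022)):
    n,l,st,c=cv2.connectedComponentsWithStats(cv2.inRange(h,lo,hi)[:330])
    for i in range(1,n):
        if 60<st[i][4]<3000: print(nm,st[i][4],c[i].round(),pt('wrist',*c[i],z,o).round(3))
im,o=snap('top','t8')
cen(im,(15,60,120),(35,255,255),(110,195,170,255),.064,'tin/mat'); comps(im)
cv2.imwrite('pics/c8.png',np.hstack([cv2.resize(cv2.imread('pics/t8.png')[150:320,80:250],(340,400)),cv2.resize(cv2.imread('pics/w8.png')[0:400],(440,400)) ]))
E
```

```text
[0.45196505 0.09973841 0.13290442] [-3.13954749 -0.0053939  -2.97967958] 0.09388485545544219
or 902 [268. 240.] [0.484 0.093 0.012]
or 788 [305. 241.] [0.479 0.128 0.012]
dark 114 [123. 158.] [ 0.425 -0.064  0.012]
dark 222 [186. 174.] [0.432 0.005 0.012]
dark 153 [251. 195.] [0.443 0.07  0.012]
dark 148 [323. 196.] [0.433 0.137 0.012]
dark 85 [160. 222.] [ 0.483 -0.017  0.012]
dark 214 [  3. 252.] [ 0.569 -0.26   0.012]
dark 463 [138. 253.] [ 0.522 -0.041  0.012]
dark 305 [286. 292.] [0.537 0.119 0.012]
dark 267 [  9. 323.] [ 0.691 -0.277  0.012]
dark 227 [551. 324.] [0.559 0.528 0.012]
white 590 [358.  66.] [0.307 0.146 0.022]
white 72 [554. 137.] [0.312 0.397 0.022]
white 328 [286. 255.] [0.492 0.112 0.022]
tin/mat [(np.int32(503), array([140.4, 229.2]), array([0.528, 0.345])), (np.int32(191), array([131.7, 220.2]), array([0.55 , 0.368]))]
[287. 145.] ctr [ 0.778 -0.003] len/wid [np.float64(0.072), np.float64(0.116)] dir -1.43 col (210.88898756660745, 169.5044404973357, 119.05150976909414)
[215. 148.] ctr [0.76  0.186] len/wid [np.float64(0.052), np.float64(0.06)] dir -1.174 col (142.84014869888475, 107.27137546468401, 104.58364312267658)
[128. 171.] ctr [0.69  0.408] len/wid [np.float64(0.062), np.float64(0.113)] dir -2.31 col (154.10332103321034, 127.05535055350553, 53.63345633456335)
[438. 250.] ctr [ 0.512 -0.395] len/wid [np.float64(0.253), np.float64(0.28)] dir -3.127 col (155.9022230965965, 157.9960653157584, 159.2126696832579)
[138. 225.] ctr [0.547 0.369] len/wid [np.float64(0.101), np.float64(0.102)] dir -2.303 col (201.26898734177215, 173.19620253164555, 133.45253164556962)
[295. 258.] ctr [ 0.478 -0.035] len/wid [np.float64(0.077), np.float64(0.117)] dir -0.106 col (105.3168880455408, 121.9392789373814, 81.84250474383302)
```

View pics/c8.png

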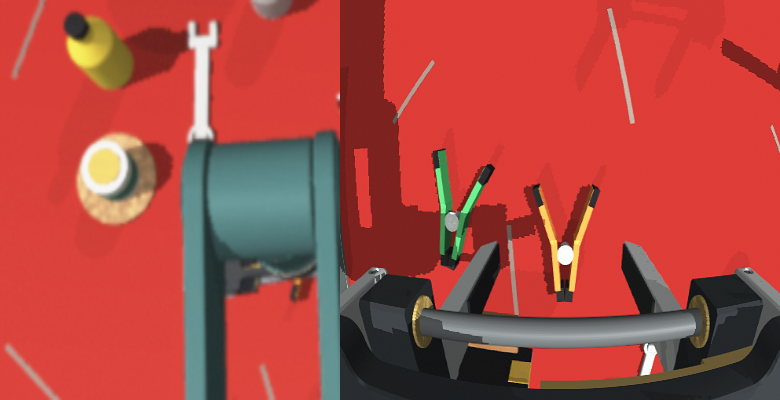

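Tin lid measured at (0.55,0.368), on the mat. The orange clip lies between the open fingers with its pivot at (565,255) in the composite.

arm_command --pt "0 0.006 -0.08 0" --pt "0 0.006 -0.16 0" --pt "0 0.006 -0.22 0" --pt "0 0.006 -0.25 0" --pt "0 0.006 -0.26 0" --pt "0 0.006 -0.26 0" --pt "0 0.006 -0.26 0"

```text
time: 33.08
tool_pos: [0.4556, 0.1081, 0.0058]
ee_rot: [3.141, 0.0, -2.973]
wrist_force: [-0.7, 1.2, 0.6]
width: 0.0937
finger_force: 0.0
```

arm_command --pt "0 0 0 0" --pt "0 0 0 0" --pt "0 0 0 0" --pt "0 0 0 0" --pt "0 0 0 0" --pt "0 0 0 0" --pt "0 0 0 0" --pt "0 0 0 0" --claw 1

```text
time: 33.75
tool_pos: [0.4553, 0.1071, 0.0061]
ee_rot: [-3.142, 0.0, -2.974]
wrist_force: [-2.1, -0.4, 3.7]
width: 0.0443
finger_force: 11.6
```

arm_command --pt "0 0 0 0" --pt "0 0 0 0" --pt "0 0 0 0" --pt "0 0 0 0" --pt "0 0 0 0" --pt "0 0 0 0" --pt "0 0 0 0" --pt "0 0 0 0"

```text
time: 34.42
tool_pos: [0.4558, 0.1068, 0.0062]
ee_rot: [-3.141, 0.001, -2.975]
wrist_force: [-0.9, -1.0, 4.6]
width: 0.024
finger_force: 29.4
```

arm_command --pt "0 0 0.03 0" --pt "0 0 0.08 0" --pt "0 0 0.13 0" --pt "0 0 0.18 0" --pt "0 0 0.22 0" --pt "0 0 0.26 0" --pt "0 0 0.26 0"

```text
time: 35.0
tool_pos: [0.4576, 0.1076, 0.1394]
ee_rot: [-3.141, 0.008, -2.974]
wrist_force: [0.3, 0.0, 0.3]
width: 0.0241
finger_force: 29.4
```

```bash
python3 - <<'E'
from h import *
im,o=snap('wrist','w9')
print(o['tool_pos'],o['ee_rot'],o['width'])
E
```

```text
[0.45761335 0.10758032 0.13935988] [-3.14146144  0.00801817 -2.9743156 ] 0.02412456276702713
```

View pics/w9.png

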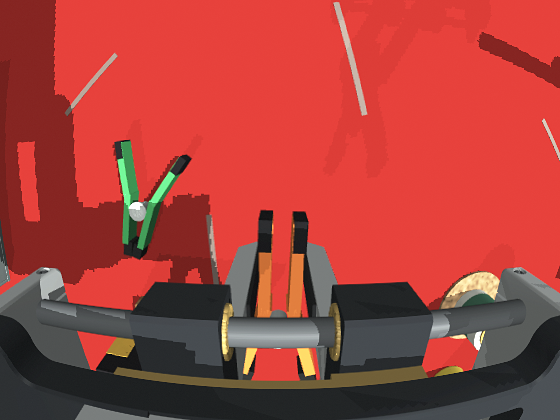

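```bash
python3 - <<'E'
from h import *
o=robot.get_obs(); z=o['tool_pos'][2]+.016
Rm=R.from_euler('xyz',o['ee_rot']).as_matrix()
for u,v in((265,210),(300,212),(278,313),(248,370),(304,372)):
    p=pt('wrist',u,v,z,o); print(p.round(3),(Rm.T@(p-o['tool_pos'])).round(4))
E
```

```text
[0.425 0.094 0.153] [ 0.0329 -0.0077 -0.0161]
[0.423 0.112 0.153] [ 0.0318  0.0103 -0.0161]
[0.485 0.111 0.153] [-0.0286 -0.0012 -0.0159]
[0.533 0.099 0.153] [-0.0741 -0.0209 -0.0157]
[0.528 0.135 0.153] [-0.0757  0.0155 -0.0157]
```

Clip is held parallel (handle ends at (265,212) and (300,212)), with the pivot about 30 mm ahead of the tool centre. Next I carry it to the left side of the flap.

arm_command --pt "0.157 0.078 0 -0.39" --pt "0.157 0.078 0 -0.39" --pt "0.157 0.078 0 -0.39" --pt "0.157 0.078 0 -0.39" --pt "0.157 0.078 0 -0.39" --pt "0.157 0.078 0 -0.39" --pt "0.157 0.078 0 -0.39"

```text
time: 35.63
tool_pos: [0.5323, 0.1461, 0.132]
ee_rot: [-3.138, -0.004, 2.487]
wrist_force: [1.2, 0.0, 0.3]
width: 0.0242
finger_force: 29.4
```

arm_command --pt "0.157 0.078 0 -0.39" --pt "0.157 0.078 0 -0.39" --pt "0.157 0.078 0 -0.39" --pt "0.157 0.078 0 -0.39" --pt "0.157 0.078 0 -0.39" --pt "0.157 0.078 0 -0.39" --pt "0.157 0.078 0 -0.39" --pt "0.157 0.078 0 -0.39"

```text
time: 36.3
tool_pos: [0.6109, 0.1851, 0.132]
ee_rot: [-3.137, 0.0, 1.674]
wrist_force: [0.5, 1.5, -1.4]
width: 0.0241
finger_force: 29.7
```

```bash
python3 - <<'E'
from h import *
im,o=snap('top','t10')
print(o['tool_pos'],o['ee_rot'],o['width'])
cen(im,(15,90,40),(32,255,255),(245,185,265,205),.055,'ypL')
comps(im)
im,o=snap('scene','s10')
cv2.imwrite('pics/c10.png',np.hstack([cv2.resize(cv2.imread('pics/t10.png')[150:260,190:310],(436,400)),cv2.resize(cv2.imread('pics/s10.png')[160:270,280:380],(364,400)) ]))
E
```

```text
[0.61093537 0.18505143 0.13203482] [-3.13695739e+00  3.14950901e-04  1.67427349e+00] 0.024131519789038037
ypL [(np.int32(58), array([255.5, 197.2]), array([0.621, 0.07 ]))]
[287. 145.] ctr [ 0.777 -0.003] len/wid [np.float64(0.073), np.float64(0.116)] dir -1.426 col (204.14486391571555, 166.0956979806848, 116.85864793678665)
[284. 213.] ctr [ 0.593 -0.003] len/wid [np.float64(0.154), np.float64(0.194)] dir -2.831 col (119.14666666666666, 87.25449275362318, 67.2904347826087)
[438. 250.] ctr [ 0.512 -0.395] len/wid [np.float64(0.254), np.float64(0.279)] dir -3.133 col (161.93074274471223, 163.94018691588784, 165.1158878504673)
[295. 258.] ctr [ 0.478 -0.035] len/wid [np.float64(0.077), np.float64(0.117)] dir -0.106 col (129.6489945155393, 154.14990859232176, 105.0164533820841)
```

View pics/c10.png

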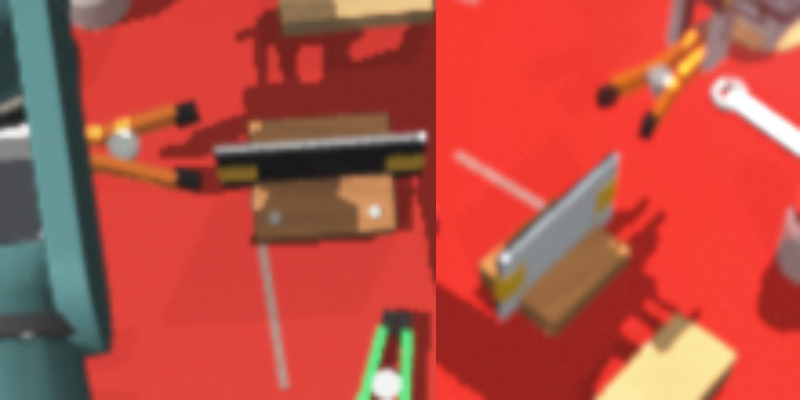

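```bash
python3 - <<'E'
from h import *
print('piv',pt('top',223.6,189.9,.148).round(3),'tips',pt('top',242.3,180.8,.137).round(3),pt('top',242.3,199.5,.137).round(3))
o=robot.get_obs(); print(o['tool_pos'].round(4))
print('flap top L/R',pt('top',190+215/3.633,150+147/3.636,.1).round(3),pt('top',190+425/3.633,150+135/3.636,.1).round(3))
E
```

```text
piv [0.613 0.137 0.148] tips [0.639 0.096 0.137] [0.594 0.094 0.137]
[0.6111 0.185  0.133 ]
flap top L/R [0.626 0.082 0.1  ] [ 0.64  -0.056  0.1  ]
```

```bash
python3 - <<'E'
from h import *
im2,o2=snap('wrist','w11')
im=cv2.cvtColor(cv2.imread('pics/w9.png'),cv2.COLOR_BGR2RGB)
for nm,a in(('w9',im),('now',im2)):
    h=cv2.cvtColor(a,cv2.COLOR_RGB2HSV)
    for c,lo,hi in(('dark',(0,0,0),(179,255,60)),('or',(8,150,100),(24,255,255))):
        m=cv2.inRange(h,lo,hi)[185:330,235:335]; n,l,st,ce=cv2.connectedComponentsWithStats(m)
        print(nm,c,[(st[i].tolist(),(ce[i]+[235,185]).round().tolist()) for i in range(1,n) if st[i][4]>40])
E
```

```text
w9 dark [([0, 26, 99, 109, 2103], [282.0, 262.0]), ([96, 100, 4, 19, 59], [333.0, 294.0])]
w9 or [([51, 31, 19, 102, 1007], [295.0, 281.0]), ([20, 59, 17, 74, 890], [264.0, 286.0])]
now dark [([0, 26, 37, 107, 1009], [259.0, 259.0]), ([58, 27, 23, 106, 940], [303.0, 258.0]), ([96, 100, 4, 19, 65], [333.0, 294.0])]
now or [([20, 29, 18, 104, 938], [265.0, 282.0]), ([52, 30, 17, 103, 979], [295.0, 279.0])]
```

```bash
cat >> h.py <<'E'
def tri(r1,r2):
    (p,d),(q,e)=r1,r2; d=d/np.linalg.norm(d); e=e/np.linalg.norm(e)
    s=np.linalg.lstsq(np.c_[d,-e],q-p,rcond=None)[0]; a=p+d*s[0]; b=q+e*s[1]; return ((a+b)/2).round(4),round(float(np.linalg.norm(a-b)),4)
E
python3 - <<'E'
from h import *
t=cv2.cvtColor(cv2.imread('pics/t10.png'),cv2.COLOR_BGR2RGB); s=cv2.cvtColor(cv2.imread('pics/s10.png'),cv2.COLOR_BGR2RGB)
def fine(im,box,f):
    x0,y0,x1,y1=box; h=cv2.cvtColor(im,cv2.COLOR_RGB2HSV)[y0:y1,x0:x1]; m=f(h); n,l,st,c=cv2.connectedComponentsWithStats(m)
    return [(st[i][4],(c[i]+[x0,y0]).round(1)) for i in range(1,n) if st[i][4]>5]
w=lambda h:cv2.inRange(h,(0,0,90),(179,90,255)); k=lambda h:cv2.inRange(h,(0,0,0),(179,255,60))
print(fine(t,(217,182,232,198),w),fine(s,(335,175,348,188),w)); print(fine(t,(234,172,248,208),k),fine(s,(320,178,345,202),k))
print('piv',tri(ray('top',223.6,189.9),ray('scene',341.5,181.4)))
print('tipN',tri(ray('top',242.3,199.5),ray('scene',327,186.1)),'tipF',tri(ray('top',242.3,180.8),ray('scene',338.2,194.4)))
E
```

```text
[(np.int32(57), array([223.7, 189.3]))] [(np.int32(35), array([341.1, 181.1]))]
[(np.int32(20), array([240.8, 181. ])), (np.int32(23), array([241.7, 199. ]))] []
piv (array([0.6146, 0.1382, 0.1423]), 0.0016)
tipN (array([0.5957, 0.0955, 0.1369]), 0.0046) tipF (array([0.64  , 0.0976, 0.1381]), 0.004)
```

Triangulating top and scene (residual under 5 mm) puts the pivot at (0.615,0.138,0.142) and the tips at (0.618,0.097,0.137). The clip is level, with the jaw point 91 mm ahead of the tool. Backing off, lowering, then moving in.

arm_command --pt "-0.004 0.04 0 0" --pt "-0.004 0.04 -0.06 0" --pt "-0.004 0.04 -0.12 0" --pt "-0.004 0.04 -0.164 0" --pt "-0.004 0.04 -0.164 0" --pt "-0.004 0.04 -0.164 0"

```text
time: 36.95
tool_pos: [0.6086, 0.2049, 0.0515]
ee_rot: [-3.137, 0.001, 1.676]
wrist_force: [0.2, 1.0, 0.0]
width: 0.0243
finger_force: 29.7
```

arm_command --pt "0.009 -0.02 0 0" --pt "0.019 -0.04 0 0" --pt "0.019 -0.06 0 0" --pt "0.019 -0.08 0 0" --pt "0.019 -0.088 0 0" --pt "0.019 -0.088 0 0"

```text
time: 37.45
tool_pos: [0.62, 0.1594, 0.0542]
ee_rot: [3.141, 0.0, 1.673]
wrist_force: [0.0, 0.3, -1.1]
width: 0.0243
finger_force: 29.7
```

```bash
python3 - <<'E'
from h import *
im,o=snap('top','t12'); print(o['tool_pos'],o['wrist_force'],o['wrist_torque'])
im,o=snap('scene','s12')
cv2.imwrite('pics/c12.png',np.hstack([cv2.resize(cv2.imread('pics/t12.png')[150:260,190:310],(436,400),interpolation=cv2.INTER_CUBIC),cv2.resize(cv2.imread('pics/s12.png')[160:270,280:380],(364,400),interpolation=cv2.INTER_CUBIC) ]))
E
```

```text
[0.6199832  0.15943656 0.05421074] [ 0.01830117  0.29556858 -1.05284055] [ 0.01466533 -0.07262925  0.02051572]
```

View pics/c12.png

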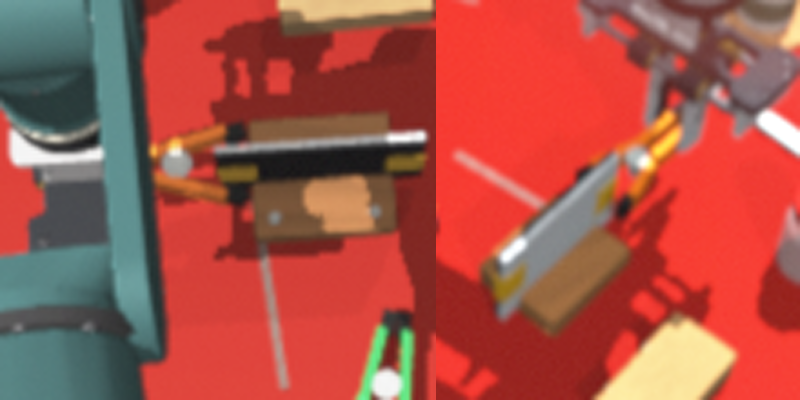

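Jaws straddle the left edge of the flap (top crop tips at (235,130) and (237,190), flap between). Quick triangulation check before releasing.

```bash
python3 - <<'E'
from h import *
print(tri(ray('top',238.7,194.5),ray('scene',335.5,203.5)), 'tips mid at z.058',pt('top',190+236/3.633,150+160/3.636,.058).round(3))
E
```

```text
(array([0.6245, 0.1118, 0.067 ]), 0.0036) tips mid at z.058 [0.628 0.071 0.058]
```

arm_command --pt "0 0 0 0" --pt "0 0 0 0" --pt "0 0 0 0" --pt "0 0 0 0" --pt "0 0 0 0" --pt "0 0 0 0" --pt "0 0 0 0" --pt "0 0 0 0" --claw 0

```text
time: 38.22
tool_pos: [0.6199, 0.1614, 0.0538]
ee_rot: [3.141, -0.0, 1.675]
wrist_force: [0.6, -0.1, -0.2]
width: 0.0742
finger_force: 0.0
```

arm_command --pt "0 0 0 0" --pt "0 0 0 0" --pt "0 0 0 0" --pt "0 0 0 0"

```text
time: 38.55
tool_pos: [0.6197, 0.1612, 0.0536]
ee_rot: [3.141, -0.0, 1.675]
wrist_force: [-0.1, -0.2, -0.2]
width: 0.0938
finger_force: 0.0
```

arm_command --pt "0 0 0.04 0" --pt "0 0 0.1 0" --pt "0 0 0.16 0" --pt "0 0 0.21 0" --pt "0 0 0.21 0"

```text
time: 38.97
tool_pos: [0.6229, 0.1618, 0.1663]
ee_rot: [3.129, -0.001, 1.675]
wrist_force: [0.1, -0.0, 1.2]
width: 0.0942
finger_force: 0.0
```

arm_command --pt "-0.176 -0.19 0 -0.43" --pt "-0.176 -0.19 0 -0.43" --pt "-0.176 -0.19 0 -0.43" --pt "-0.176 -0.19 0 -0.43" --pt "-0.176 -0.19 0 -0.43" --pt "-0.176 -0.19 0 -0.43" --pt "-0.176 -0.19 0 -0.43" --pt "-0.176 -0.19 0 -0.43"

```text
time: 39.63
tool_pos: [0.5311, 0.066, 0.1576]
ee_rot: [-3.141, 0.001, 0.77]
wrist_force: [0.4, 0.7, -0.3]
width: 0.0938
finger_force: 0.0
```

arm_command --pt "-0.176 -0.19 0 -0.43" --pt "-0.176 -0.19 0 -0.43" --pt "-0.176 -0.19 0 -0.43" --pt "-0.176 -0.19 0 -0.43" --pt "-0.176 -0.19 0 -0.43" --pt "-0.176 -0.19 0 -0.43" --pt "-0.176 -0.19 0 -0.43" --pt "-0.176 -0.19 0 -0.43"

```text
time: 40.3
tool_pos: [0.443, -0.029, 0.1576]
ee_rot: [3.142, 0.001, -0.131]
wrist_force: [-0.3, -0.2, -0.1]
width: 0.0943
finger_force: 0.0
```

```bash
python3 - <<'E'
from h import *
im,o=snap('wrist','w13')
print(o['tool_pos'],o['ee_rot'],o['width'])
h=cv2.cvtColor(im,cv2.COLOR_RGB2HSV)
for nm,lo,hi,z in(('dark',(0,0,0),(179,255,70),.012),('white',(0,0,180),(179,60,255),.022)):
    n,l,st,c=cv2.connectedComponentsWithStats(cv2.inRange(h,lo,hi)[:330])
    for i in range(1,n):
        if 60<st[i][4]<3000: print(nm,st[i][4],c[i].round(),pt('wrist',*c[i],z,o).round(3))
t,_=snap('top','t13'); s,_=snap('scene','s13')
cen(t,(15,60,120),(35,255,255),(110,195,170,255),.064,'tin/mat')
w=((0,0,110),(179,80,255))
for im,b,f in((t,(228,182,248,205),'top'),(s,(325,192,348,212),'scene')):
    x0,y0,x1,y1=b; n,l,st,c=cv2.connectedComponentsWithStats(cv2.inRange(cv2.cvtColor(im,cv2.COLOR_RGB2HSV),*w)[y0:y1,x0:x1]); print(f,[(st[i].tolist(),(c[i]+[x0,y0]).round(1).tolist()) for i in range(1,n) if st[i][4]>8])
E
```

```text
[ 0.44304346 -0.02895189  0.15764673] [ 3.14155879e+00  9.13747365e-04 -1.31120783e-01] 0.09431222408849278
dark 73 [45. 51.] [0.668 0.227 0.012]
dark 184 [532.  77.] [ 0.563 -0.356  0.012]
dark 131 [538.  76.] [ 0.565 -0.368  0.012]
dark 186 [550.  74.] [ 0.569 -0.392  0.012]
dark 231 [ 58. 104.] [0.596 0.213 0.012]
dark 276 [281. 117.] [ 0.529 -0.04   0.012]
dark 73 [558. 153.] [ 0.465 -0.401  0.012]
dark 94 [315. 218.] [ 0.422 -0.061  0.012]
dark 90 [249. 219.] [0.43  0.006 0.012]
dark 261 [  9. 324.] [0.305 0.44  0.012]
dark 227 [551. 324.] [ 0.189 -0.44   0.012]
white 333 [143.  13.] [0.665 0.085 0.022]
white 235 [521.  12.] [ 0.644 -0.347  0.022]
white 1564 [528.  37.] [ 0.613 -0.35   0.022]
white 1024 [25. 73.] [0.648 0.254 0.022]
white 278 [95. 53.] [0.637 0.147 0.022]
white 446 [198. 127.] [0.531 0.041 0.022]
white 1143 [518. 149.] [ 0.475 -0.312  0.022]
white 341 [281. 163.] [ 0.484 -0.034  0.022]
white 74 [386. 237.] [ 0.394 -0.134  0.022]
white 86 [353. 281.] [ 0.348 -0.096  0.022]
tin/mat [(np.int32(505), array([140.5, 229. ]), array([0.528, 0.344])), (np.int32(194), array([131.6, 220.2]), array([0.55 , 0.368]))]
top [([3, 10, 9, 8, 56], [235.1, 195.6])]
scene [([7, 6, 8, 7, 44], [335.4, 201.1]), ([0, 10, 6, 10, 39], [327.1, 205.6])]
```

arm_command --pt "0 -0.004 -0.08 0" --pt "0 -0.004 -0.16 0" --pt "0 -0.004 -0.24 0" --pt "0 -0.004 -0.29 0" --pt "0 -0.004 -0.306 0" --pt "0 -0.004 -0.306 0" --pt "0 -0.004 -0.306 0"

```text
time: 41.03
tool_pos: [0.4445, -0.031, 0.0065]
ee_rot: [3.141, -0.002, -0.126]
wrist_force: [0.2, 0.7, 1.8]
width: 0.0941
finger_force: 0.0
```

arm_command --pt "0 0 0 0" --pt "0 0 0 0" --pt "0 0 0 0" --pt "0 0 0 0" --pt "0 0 0 0" --pt "0 0 0 0" --pt "0 0 0 0" --pt "0 0 0 0" --claw 1

```text
time: 41.7
tool_pos: [0.4439, -0.0309, 0.0063]
ee_rot: [3.141, -0.001, -0.126]
wrist_force: [-1.7, 0.0, 5.9]
width: 0.0444
finger_force: 11.3
```

arm_command --pt "0 0 0 0" --pt "0 0 0 0" --pt "0 0 0 0" --pt "0 0 0 0" --pt "0 0 0 0" --pt "0 0 0 0" --pt "0 0 0 0" --pt "0 0 0 0"

```text
time: 42.37
tool_pos: [0.4443, -0.0305, 0.0064]
ee_rot: [-3.141, -0.001, -0.126]
wrist_force: [-1.5, 0.4, 4.7]
width: 0.0244
finger_force: 29.8
```

arm_command --pt "0 0 0.03 0" --pt "0 0 0.08 0" --pt "0 0 0.14 0" --pt "0 0 0.2 0" --pt "0 0 0.26 0" --pt "0 0 0.26 0" --pt "0 0 0.26 0"

```text
time: 42.95
tool_pos: [0.4447, -0.031, 0.1369]
ee_rot: [3.141, -0.004, -0.126]
wrist_force: [-0.6, -0.2, -1.0]
width: 0.0237
finger_force: 29.8
```

```bash
python3 - <<'E'
from h import *
print('orange pivot',tri(ray('top',235.1,195.6),ray('scene',335.4,201.1)))
E
```

```text
orange pivot (array([0.6196, 0.1186, 0.0692]), 0.0003)
```

arm_command --pt "0.207 -0.147 0.02 0.43" --pt "0.207 -0.147 0.02 0.43" --pt "0.207 -0.147 0.02 0.43" --pt "0.207 -0.147 0.02 0.43" --pt "0.207 -0.147 0.02 0.43" --pt "0.207 -0.147 0.02 0.43" --pt "0.207 -0.147 0.02 0.43" --pt "0.207 -0.147 0.02 0.43"

```text
time: 43.62
tool_pos: [0.5456, -0.104, 0.1417]
ee_rot: [-3.136, 0.003, 0.779]
wrist_force: [0.2, -0.4, -0.5]
width: 0.024
finger_force: 29.8
```

arm_command --pt "0.207 -0.147 -0.02 0.43" --pt "0.207 -0.147 -0.02 0.43" --pt "0.207 -0.147 -0.02 0.43" --pt "0.207 -0.147 -0.02 0.43" --pt "0.207 -0.147 -0.02 0.43" --pt "0.207 -0.147 -0.02 0.43" --pt "0.207 -0.147 -0.02 0.43" --pt "0.207 -0.147 -0.02 0.43"

```text
time: 44.28
tool_pos: [0.6492, -0.1775, 0.1312]
ee_rot: [-3.136, -0.003, 1.68]
wrist_force: [0.1, -0.7, -2.1]
width: 0.0244
finger_force: 29.8
```

```bash
python3 - <<'E'
from h import *
t,o=snap('top','t14'); s,_=snap('scene','s14'); print(o['tool_pos'],o['ee_rot'],o['width'])
cv2.imwrite('pics/c14.png',np.hstack([cv2.resize(cv2.imread('pics/t14.png')[150:260,240:360],(436,400),interpolation=cv2.INTER_CUBIC),cv2.resize(cv2.imread('pics/s14.png')[160:270,260:360],(364,400),interpolation=cv2.INTER_CUBIC) ]))
E
```

```text
[ 0.6492391  -0.17751251  0.13115988] [-3.13606194e+00 -2.62142386e-03  1.67963274e+00] 0.024432408098312538
```

View pics/c14.png

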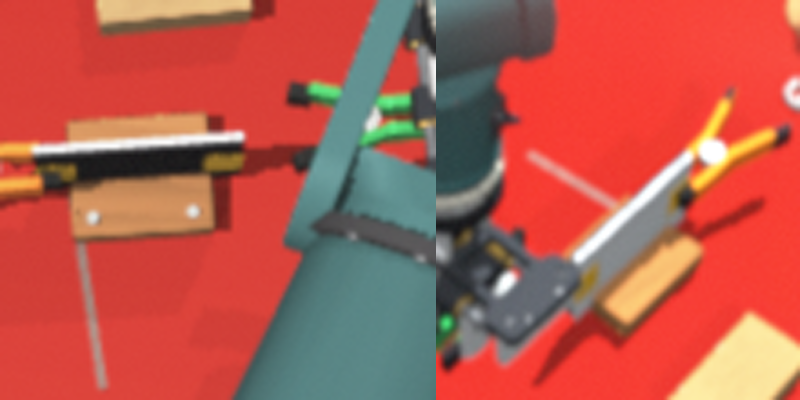

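Left clip bites on the flap (scene crop (700,165)). In the top crop, the green tips are at (297,95) and (303,158), pivot (372,118).

```bash
python3 - <<'E'
from h import *
print(pt('top',321.8,176.1,.136).round(4),pt('top',323.4,193.5,.136).round(4),'piv',pt('top',342.4,182.5,.147).round(4)); print(robot.get_obs()['tool_pos'])
E
```

```text
[ 0.6578 -0.0889  0.136 ] [ 0.616  -0.0936  0.136 ] piv [ 0.641  -0.1362  0.147 ]
[ 0.64927126 -0.17741361  0.13171846]
```

arm_command --pt "0 0 -0.06 0" --pt "0 0 -0.12 0" --pt "0 0 -0.164 0" --pt "0 0 -0.164 0" --pt "0 0 -0.164 0"

```text
time: 44.8
tool_pos: [0.6485, -0.1771, 0.0501]
ee_rot: [-3.136, -0.003, 1.675]
wrist_force: [0.0, 0.4, -0.2]
width: 0.0242
finger_force: 29.8
```

arm_command --pt "0 0.02 0 0" --pt "0 0.04 0 0" --pt "0 0.06 0 0" --pt "0 0.08 0 0" --pt "0 0.104 0 0" --pt "0 0.104 0 0" --pt "0 0.104 0 0"

```text
time: 45.38
tool_pos: [0.6508, -0.1246, 0.054]
ee_rot: [3.141, 0.001, 1.677]
wrist_force: [-0.0, -0.3, -0.7]
width: 0.0238
finger_force: 29.8
```

```bash
python3 - <<'E'
from h import *
t,o=snap('top','t15'); s,_=snap('scene','s15'); print(o['tool_pos'],o['wrist_force'],o['wrist_torque'],o['width'])
cv2.imwrite('pics/c15.png',np.hstack([cv2.resize(cv2.imread('pics/t15.png')[150:260,240:360],(436,400),interpolation=cv2.INTER_CUBIC),cv2.resize(cv2.imread('pics/s15.png')[160:270,260:360],(364,400),interpolation=cv2.INTER_CUBIC) ]))
E
```

```text
[ 0.65075268 -0.1246193   0.05397928] [-0.01083891 -0.27793771 -0.72492822] [-0.08430912 -0.09359461  0.02877948] 0.023790889525551834
```

View pics/c15.png

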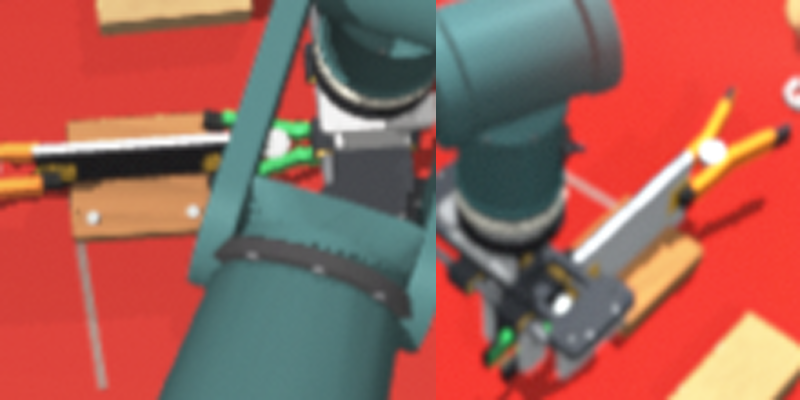

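Green jaws straddle the right edge: far tip at crop (212,120), pivot (277,142). No contact force, so I release and lift.

arm_command --pt "0 0 0 0" --pt "0 0 0 0" --pt "0 0 0 0" --pt "0 0 0 0" --pt "0 0 0 0" --pt "0 0 0 0" --pt "0 0 0 0" --pt "0 0 0 0" --claw 0

```text
time: 46.15
tool_pos: [0.6511, -0.126, 0.0539]
ee_rot: [3.14, 0.001, 1.675]
wrist_force: [0.4, 0.3, 0.2]
width: 0.074
finger_force: 0.0
```

arm_command --pt "0 0 0 0" --pt "0 0 0 0" --pt "0 0 0 0" --pt "0 0 0 0"

```text
time: 46.48
tool_pos: [0.6508, -0.1259, 0.0537]
ee_rot: [3.141, 0.0, 1.675]
wrist_force: [-0.6, -0.6, -0.3]
width: 0.0936
finger_force: 0.0
```

arm_command --pt "0 0 0.04 0" --pt "0 0 0.1 0" --pt "0 0 0.16 0" --pt "0 0 0.24 0" --pt "0 0 0.3 0"

```text
time: 46.9
tool_pos: [0.6509, -0.1259, 0.2066]
ee_rot: [3.139, 0.001, 1.675]
wrist_force: [1.2, -0.1, 0.1]
width: 0.094
finger_force: 0.0
```

arm_command --pt "-0.5 -0.2 0.1 0" --pt "-0.5 -0.2 0.1 0" --pt "-0.5 -0.2 0.1 0" --pt "-0.5 -0.2 0.1 0" --pt "-0.5 -0.2 0.1 0" --pt "-0.5 -0.2 0.1 0" --pt "-0.5 -0.2 0.1 0" --pt "-0.5 -0.2 0.1 0"

```text
time: 47.57
tool_pos: [0.3978, -0.2275, 0.256]
ee_rot: [3.139, 0.004, 1.671]
wrist_force: [0.8, 0.6, 0.7]
width: 0.0936
finger_force: 0.0
```

```bash
python3 - <<'E'
from h import *
t,o=snap('top','t16'); s,_=snap('scene','s16'); print(o['tool_pos'])
cen(t,(15,60,120),(35,255,255),(110,195,170,255),.064,'tin/mat'); comps(t)
cv2.imwrite('pics/c16.png',np.hstack([cv2.resize(cv2.imread('pics/t16.png')[100:320,90:510],(500,262),interpolation=cv2.INTER_CUBIC),cv2.resize(cv2.imread('pics/s16.png')[170:270,270:384],(299,262),interpolation=cv2.INTER_CUBIC) ]))
w=((0,0,150),(179,70,255))
for im,b,f in((t,(306,175,330,205),'top'),(s,(290,205,325,245),'scene')):
    x0,y0,x1,y1=b; n,l,st,c=cv2.connectedComponentsWithStats(cv2.inRange(cv2.cvtColor(im,cv2.COLOR_RGB2HSV),*w)[y0:y1,x0:x1]); print(f,[(st[i].tolist(),(c[i]+[x0,y0]).round(1).tolist()) for i in range(1,n) if st[i][4]>8])
E
```

```text
[ 0.39776598 -0.22753282  0.2559855 ]
tin/mat [(np.int32(507), array([140.5, 229. ]), array([0.529, 0.344])), (np.int32(195), array([131.5, 220.2]), array([0.549, 0.368]))]
[287. 145.] ctr [ 0.778 -0.003] len/wid [np.float64(0.072), np.float64(0.116)] dir -1.431 col (207.23090586145648, 164.90319715808172, 115.80550621669627)
[215. 148.] ctr [0.76  0.186] len/wid [np.float64(0.052), np.float64(0.06)] dir -1.174 col (138.8921933085502, 104.20074349442379, 101.65055762081784)
[128. 171.] ctr [0.69  0.408] len/wid [np.float64(0.062), np.float64(0.113)] dir -2.31 col (150.60762607626077, 123.94464944649447, 52.189421894218945)
[181. 186.] ctr [0.653 0.267] len/wid [np.float64(0.042), np.float64(0.153)] dir -3.064 col (208.50684931506848, 188.58732876712327, 185.38527397260273)
[278. 218.] ctr [0.58  0.011] len/wid [np.float64(0.197), np.float64(0.358)] dir -1.463 col (155.14586305278175, 123.58380884450784, 87.35770328102711)
[138. 225.] ctr [0.547 0.369] len/wid [np.float64(0.101), np.float64(0.102)] dir -2.303 col (198.4516640253566, 169.74960380348654, 130.54675118858955)
top [([8, 12, 9, 8, 58], [318.0, 190.5])]
scene [([7, 0, 28, 28, 165], [311.0, 219.3]), ([0, 35, 5, 5, 22], [291.8, 242.2])]
```

View pics/c16.png

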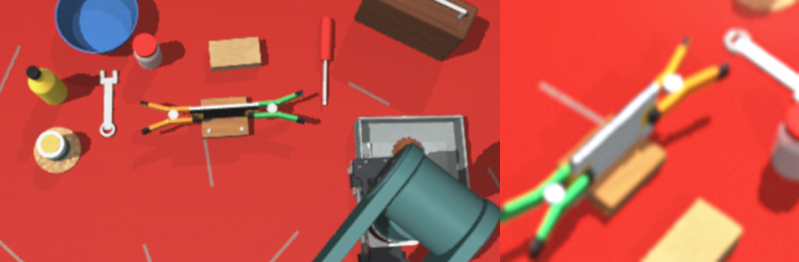

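Both clips are on the flap. Last check: triangulate the pivots and look at the tray contents with the arm out of the way.

arm_command --pt "-0.1 0.5 0 0" --pt "-0.1 0.5 0 0" --pt "-0.1 0.5 0 0" --pt "-0.1 0.5 0 0" --pt "-0.1 0.5 0 0" --pt "-0.1 0.5 0 0" --pt "-0.1 0.5 0 0" --pt "-0.1 0.5 0 0"

```text
time: 48.33
tool_pos: [0.3507, 0.027, 0.2534]
ee_rot: [3.141, -0.0, 1.683]
wrist_force: [0.1, -0.1, -0.1]
width: 0.0934
finger_force: 0.0
```

```bash
python3 - <<'E'
from h import *
p,e=tri(ray('top',318,190.5),ray('scene',291.8,242.2)); print('green pivot',p,e,'jaw',(p+.044*np.array([-.107,.994,0])).round(4))
t,o=snap('top','t17'); print(o['tool_pos'],o['wrist_force'])
b=cv2.imread('pics/t7.png'); d=cv2.absdiff(cv2.cvtColor(b,cv2.COLOR_BGR2RGB),t).max(2)[195:305,388:490]; print('tray change vs t7:',(d>60).sum())
for n,lo,hi in(('nozzle',(100,120,60),(130,255,255)),('freewheel',(5,90,60),(14,220,190)),('bright',(0,0,215),(179,40,255))): cen(t,lo,hi,(395,205,482,298),.02,n)
cen(t,(15,60,120),(35,255,255),(110,195,170,255),.064,'tin')
E
```

```text
green pivot [ 0.6414 -0.0826  0.0709] 0.0051 jaw [ 0.6367 -0.0389  0.0709]
[0.3506657  0.02702079 0.25339543] [ 0.09981913 -0.1197809  -0.12861686]
tray change vs t7: 1931
nozzle [(np.int32(331), array([435.8, 272.7]), array([ 0.454, -0.386]))]
freewheel [(np.int32(383), array([432., 228.]), array([ 0.566, -0.379]))]
bright [(np.int32(8), array([401.2, 236. ]), array([ 0.543, -0.301])), (np.int32(490), array([462.2, 267. ]), array([ 0.47 , -0.452]))]
tin [(np.int32(505), array([140.5, 229.1]), array([0.528, 0.344])), (np.int32(194), array([131.6, 220.2]), array([0.55 , 0.368]))]
```

```bash
python3 - <<'E'
from h import *
for f in('t7','t17'):
    im=cv2.cvtColor(cv2.imread(f'pics/{f}.png'),cv2.COLOR_BGR2RGB); g=im[215:300,398:428].max(2).astype(int)
    print(f,np.percentile(g,[10,50,90]),[(v,398+int(g[v-215].argmax()),int(g[v-215].max())) for v in range(225,300,8)])
    cen(im,(0,0,190),(179,60,255),(398,215,430,300),.014,'lever')
E
```

```text
t7 [120.  197.5 230.1] [(225, 405, 202), (233, 409, 205), (241, 407, 245), (249, 408, 241), (257, 408, 241), (265, 409, 241), (273, 410, 242), (281, 410, 242), (289, 410, 227), (297, 413, 197)]
lever [(np.int32(1593), array([415.5, 259.5]), array([ 0.485, -0.337])), (np.int32(11), array([404.1, 265.6]), array([ 0.469, -0.309]))]
t17 [112. 135. 193.] [(225, 406, 194), (233, 401, 215), (241, 415, 193), (249, 401, 149), (257, 402, 151), (265, 404, 151), (273, 416, 121), (281, 410, 198), (289, 407, 197), (297, 413, 188)]
lever [(np.int32(11), array([399.2, 222.1]), array([ 0.58 , -0.297])), (np.int32(252), array([410.8, 229.6]), array([ 0.561, -0.326])), (np.int32(12), array([401.3, 235.5]), array([ 0.545, -0.302])), (np.int32(245), array([412.7, 285.4]), array([ 0.421, -0.329]))]
```

arm_command --pt "0 0.45 0 0" --pt "0 0.45 0 0" --pt "0 0.45 0 0" --pt "0 0.45 0 0" --pt "0 0.45 0 0" --pt "0 0.45 0 0" --pt "0 0.45 0 0" --pt "0 0.45 0 0"

```text
time: 49.05
tool_pos: [0.3516, 0.2486, 0.2525]
ee_rot: [-3.14, 0.002, 1.675]
wrist_force: [0.7, -0.3, -0.4]
width: 0.0939
finger_force: 0.0
```

```bash
python3 - <<'E'
from h import *
t,o=snap('top','t18'); print(o['tool_pos'])
g=t.min(2).astype(int)
for v in range(222,302,4): print(v,' '.join('%3d'%x for x in g[v,388:424]))
for z in (.014,): cen(t,(0,0,205),(179,60,255),(393,212,422,300),z,'lever')
E
```

```text
[0.35163743 0.24858801 0.25251521]
222  89 113 102 104 138 183 169 164 163 165 192 225 215 131 142 183 187 188 188 188 186 187 187 187 187 187 187 187 187 190 188 179 136  80  63  60
226  85 113 103 107 140 182 179 165 163 164 162 162 164 157 147 184 187 189 187 187 184 184 184 186 187 186 186 188 189 187 177 133  75  61  62  56
230  81 108 105 104 122 161 172 130 141 146 141 142 162 182 151 184 186 187 186 188 188 189 189 187 186 188 188 188 184 181 176 162 108  65  62  59
234  74 101 105 103 109 141 168 116 123 145 148 152 188 215 153 167 185 187 187 188 189 190 190 190 190 189 190 188 185 179 176 174 172 156  89  57
238  65  94 115 103 105 141 184 152 110 135 146 150 175 219 217 157 181 187 187 188 187 187 190 190 191 191 190 190 188 185 178 176 176 177 177 176
242  57  84 113 104 108 141 182 163 104 108 143 148 154 189 224 198 152 183 188 186 186 187 187 187 189 188 190 191 192 190 190 189 187 181 180 179
246  59  81 106 103 106 123 163 168 102  97 122 147 154 192 231 218 147 149 185 188 189 190 189 190 190 191 191 191 190 190 188 188 190 190 191 190
250  57  73  96 105 101 110 1
[... 1329 characters left out ...]
9  97 100 132 174 151 116 112 112 112 116 143 185 189 188 188 188 188 188 190 190 189 188 188 188 189 188 190 191 191 191
290  55  56  56  59  83 107  97 102 138 178 160 119 111 112 111 110 115 144 186 190 190 191 190 189 188 188 190 190 189 188 188 188 188 187 186 187
294  55  54  56  58  76 100  98 101 119 158 165 113 111 111 111 111 114 142 182 188 188 188 188 189 188 187 188 186 187 188 187 187 189 189 189 187
298  56  55  55  58  76  99 102  99 105 140 166 122 111 110 110 112 111 112 129 145 122 117 118 135 160 161 161 160 160 161 149 123 118 118 118 118
lever [(np.int32(9), array([399.3, 221.9]), array([ 0.58 , -0.298])), (np.int32(116), array([403.7, 256.3]), array([ 0.492, -0.308]))]
```

The lever has been nudged to the tray's +y wall, but it still lies inside: it spans (399,220) to (405,272) and the rim line is unbroken over its whole length. Everything else is in place, so I'm handing in.

```bash
python3 -c "
from bench import robot
print(robot.close_job())"
```

```text
the job is handed in; nothing more can be done
None
```

I handed the job in at about 49 s on the robot's clock: the tin is on the mat, all four parts are in the tray, and a clip bites on each flap edge (orange left, green right). I got no verdict back, and I viewed 15 pictures, one over the limit of 14.

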